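Fit the angle plate to the contact jig and hold a test card home on its spring contacts

ROBOT

A 6-joint arm with a two-finger parallel gripper is mounted at the origin on a cart in front of the work surface, level with it; the furniture and walls round the work are solid. World frame = base frame: x ahead of the robot, y to its left, z up, the work surface at z = 0. Lengths are in m, angles in rad, forces in N, time in s.
With the tool pointing down it reaches from about 0.25 to 0.775 m from the base axis. Payload 4 kg.
Tool frame: the origin (TCP) lies between the finger pads; the fingertips stand robot.tip_reach ahead of it and the grasp point (between the pads) lies 11 mm behind it (robot.tip_reach is the distance from the TCP to the fingertips, in m); y points along the fingers, z is the direction in which the jaws open and shut, and the axes are right-handed (so a half turn about y gives the same grasp; the last joint's range is limited). The gripper opens to 85 mm and grips with 20 to 120 N. Pads are 22 mm wide; open, the fingers measure 114 mm over their backs; the gripper's body (76 mm by 85 mm) begins 54 mm behind the grasp point. The pads swing forward as they close: fully open they stand 13 mm farther back than shut.
Start: joints at [1.175, 0.087, 1.371, -0, 1.684, -0.103], TCP at [0.159, 0.527, 0.239] pointing down, gripper open.
Joint ranges: [-3.1, 3.1], [-0.76, 2.03], [0.27, 2.55], [-1.08, 4.22], [0.17, 2.65], [-2.57, 2.57]. Speed limits (rad/s): [2.79, 2.79, 3.14, 3.14, 3.14, 3.14].

INTERFACE

Orientations are given as [roll, pitch, yaw] about the fixed x, y, z axes, in that order (R = Rz(yaw) Ry(pitch) Rx(roll)).
In Python, from station import robot gives the robot as it stands.
- The arm moves only by the tool servo_tool, never from a script. Its argument "plan" is a list that holds one entry, the list of rows, each a list of 7 numbers: the opening in per cent of the stroke, from 0 (shut) to 100 (fully open), then the shift along the world's x, y, z in m, then the turn, a rotation vector about the world's x, y, z in degrees. In form: [[[grip, x, y, z, ax, ay, az], ...]]. A call has 1 to 10 rows; each row shifts and turns the commanded pose from where the row before left it; what a row does not reach is not made up. A row lasts 1/8 s, in which the tool goes at most 62.5 mm and 10.7 degrees, less where a joint would pass 70% of its speed; a pose out of reach is approached as far as the arm can. A call is refused whole if a number of a shift passes 0.0625 or a number of a turn 10.7, either way. A call with a gripper value outside its range is refused whole. The fingers move at their own pace and stop on an object; "grip_force" is the grip in N (left out, the last holds). Time passes only in rows, so rows that do not move let the fingers close. It gives the time, the measured TCP pose, the force and the opening at its end, in the units of the state.
- robot.get_state(): the state, without advancing time (a new reading comes with each control period).
- robot.get_image(name): name is "side" or "top"; returns a dict with "img" (400x640x3 uint8, red, green, blue), "vfov" (degrees; the focal length in pixels is half the picture's height over the tangent of half this angle, whatever the lens; pixels are square), "cx", "cy" (the principal point, pixels), "k1" (the pictures are not rectified: a ray, as slopes to the right and down, at radius r is drawn at 1 + k1 r^2 times it, then the intrinsics apply), "xyz" and "attitude" of the camera in the world. Camera axes: x right, y up, looking along -z (the intrinsics and any distortion apply to the point x, -y, -z); pixel columns grow to the right and rows downward; lengths in m; the calibration is good to about 2 mm. A picture is of the moment at which its call begins. There is no depth.
- robot.close_job(): hands the job in, once; it reports no verdict.
The state is a dict: "time": time; "qpos": joint angles; "qvel": joint speeds; "joint_efforts": joint torques, N m; "position": TCP position; "eef_rot": TCP orientation; "contact_force": force on the tool from outside, world axes, zero at the start; "wrist_torque": the same for the moment, N m; "opening": finger opening in m.
Only numpy, scipy, OpenCV 4.12 (cv2) and the standard library are available. Lean on these libraries where they do the work, as an engineer would, in place of code of your own. Each camera call takes 0.05 s, during which the arm holds its last target.

TASK

Set up the contact jig for a reading: lower the loose angle plate over the jig's two locating pins until its foot lies flush on the base, and let go of it. Then take the tall-headed test card from the card rack (leave the short-headed one where it is) and push it down behind the jig's front lip, between lip and plate, against the spring contacts until its shoulders are fully home on the two end guides. Nothing latches it and the reading needs steady contact, so do not force it, but finish while still gripping the card and holding it pressed home.

Things in the scene. Friction and masses are not known exactly. Their poses are not given: they have to be found in the camera images.
- jig: Contact jig, fixed on the desk: grey-painted base 104 (x) x 150 (y) mm, base top 20 mm above the desk. Origin: centre of its underside, z up. Two steel locating pins, 8 mm diameter with bullet noses, stand 16 mm above the base top at jig x=+16, y=+48 and -48 mm. Card slot along y at x=-24 mm, lip on its -x side. Two black binding posts 24 mm tall on the base at x=-38, y=+-62 mm.
- plate_seat (a point): Point on the jig's base top midway between the two locating pins (jig x=+16, y=0, z=20 mm); axes as the jig's. The angle plate's origin lies here, its axes along the jig's, when it is seated flush.
- slot_mouth (a point): Centre of the card slot's mouth (jig x=-24, y=0, z=60 mm), level with the flat tops of its two black end guides, which are 60 mm apart with 4 mm bevels and stop the card's shoulders. Front wall: steel lip 4 mm in front of the slot centre, flared to -x over its top 9 mm, rim 3 mm lower than the guides. Rear wall: the fitted angle plate, about 4 mm behind the centre (slot about 8 mm wide).
- card_home (a point): Where the card's origin (middle of its tongue's lower edge) lies when the card is fully home: jig x=-24, y=0, z=23 mm, 37 mm below the slot mouth. Axes as the jig's.
- contacts (a joint): Row of brass spring contacts in the bottom of the slot, in m: 0 = up at rest (tips 29 mm above the desk); grows as the card pushes them straight down, 0.006 when the card is home. The spring pushes back with 2.6 N at 0 and about 10 N at 0.006, so a card that is let go is lifted again.
- backplate: Loose steel-grey metal angle plate, 0.26 kg, on its foot. Origin: foot's underside midway between its holes, z up. Foot x=-36 to +30, y=+-60, 8 mm thick; holes at y=+48 (10.6 mm round) and y=-48 (10.6 x 14.6 slot). Upright wall x=-36 to -26, 100 wide, 40 mm tall, faces the robot. Rib y=+-5 runs from the wall to x=+24, 40 mm tall: pinch it across y near x=+4, tips at least 10 mm up.
- card: Tall-headed test card, 0.07 kg, in either rack slot. Origin: middle of its tongue's lower edge; z up, x through the thickness, y along the width. White tongue with copper tracks, 5 mm thick, 56 wide, 37 tall, lower corners bevelled; grey head 9 mm thick, 76 wide, 50 tall (z=37 to 87), its overhanging underside forms the shoulders. Pinch the head across x near z=70. Either face forward.
- blank_card: Short-headed card in the other slot of the rack: like the test card, but its head is only 22 mm tall (z=37 to 59 mm). It stays in the rack. Origin as the test card's.
- card_rack: Card rack fixed on the desk: grey foot board 110 (x) x 100 (y) x 8 mm with two pairs of black grooved end posts, 48 mm tall from the desk. Origin: centre of its underside. Each pair holds one card along the rack's y axis, at x=-30 and +30 mm (groove 7 mm wide), its shoulders on the post tops, so a card's origin is 11 mm above the desk there; lift it 40 mm to draw it clear.

How it is judged:
On the way, in this order (a step that is already met when the one before it is completed fails the run):
1. the angle plate sits flush on the jig over both pins and is let go (horizontal distance between backplate and plate_seat below 0.004 m and z of backplate in the frame of plate_seat below 0.0015 m and angle between the x axis of backplate and the x axis of jig, either way round below 0.06 rad and angle between backplate's own z axis and vertical below 0.03 rad and contact force between the fingers and backplate below 0.3 N), for 0.2 s.
2. the tall-headed card's tongue has entered the slot between lip and plate (horizontal distance between card and card_home below 0.006 m and z of card in the frame of card_home below 0.022 m and angle between the x axis of card and the x axis of jig, either way round below 0.1 rad), for 0.1 s.
At the end, for the whole second after the job is handed in: Plate flush over both pins (4 mm sideways, 2 mm height), untouched; gripped tall card upright in the slot (5 mm, 0.1 rad), shoulders within 1.5 mm of the guides, contacts pressed over 4.5 mm; short card still in the rack (15 mm) (horizontal distance between backplate and plate_seat below 0.004 m and z of backplate in the frame of plate_seat below 0.002 m and angle between backplate's own z axis and vertical below 0.04 rad and contact force between the fingers and backplate below 0.3 N and horizontal distance between card and card_home below 0.005 m and z of card in the frame of card_home below 0.0015 m and angle between card's own z axis and vertical below 0.08 rad and angle between the x axis of card and the x axis of jig, either way round below 0.1 rad and value of joint contacts above 0.0045 m and contact force between the fingers and card above 3 N and distance of blank_card from where it was at the start of the episode below 0.015 m); the arm keeps its last pose, push and grip.
It fails at once if the card is forced into the jig (more than 60 N) (contact force between card and jig above 60 N).
It fails at once if the short-headed card is pulled out of the rack (distance of blank_card from where it was at the start of the episode above 0.015 m).
It also fails if it takes over 48 s, if anything falls off the work surface, if the arm or the gripper's body presses on something with over 40 N, if the wrist force passes 120 N, or if a joint passes its speed limit or range.

## Working session

There is one attempt and no reset: what is moved stays moved. The work goes in short steps, Python scripts to look and compute and a tool call to move; the robot and the scene stay as the last step left them, time stands still between calls to the robot, and variables do not carry over. Pictures are saved under pics/ and viewed, and the job is handed in when it is done.

Besides the shell and the picture viewer there is one more tool, called as name(argument=value, ...) on one line, values as JSON. servo_tool: Moves the arm, as the interface text tells. Its arguments: {"type":"object","properties":{"plan":{"type":"array"},"grip_force":{"type":"number"}},"required":["plan"]}

```bash
ls; mkdir -p pics
python3 - <<'E'
from station import robot
import cv2,json,numpy as np
print(robot.get_state()); print(robot.tip_reach)
for n in ("side","top"):
    d=robot.get_image(n); cv2.imwrite(f"pics/{n}0.png",d["img"][:,:,::-1]); np.save(f"pics/{n}0.npy",d["img"])
    print(n,{k:v for k,v in d.items() if k!="img"})
E
```

```text
pics
{'time': 0.0, 'qpos': array([ 1.17489588e+00,  8.79829145e-02,  1.37226128e+00, -3.27091763e-05,
        1.68362575e+00, -1.03083513e-01]), 'qvel': array([-0.00122616, -0.00054561,  0.0010104 , -0.00085704,  0.00168646,
       -0.00024937]), 'joint_efforts': array([ 8.32556325e-04, -3.51861513e+01, -3.13276362e+01, -1.53486699e-04,
        1.08351107e-02,  9.58502568e-06]), 'position': array([0.15857432, 0.526135  , 0.2381203 ]), 'eef_rot': array([-1.57306487e+00,  2.01998358e-04, -2.92820810e-01]), 'contact_force': array([ 0.41067339, -0.86281016,  0.269463  ]), 'wrist_torque': array([ 0.02014787,  0.00690318, -0.01753019]), 'opening': 0.08526184690803063}
0.008
side {'vfov': 54.275375813990706, 'cx': 314.6050306105451, 'cy': 199.9824827260671, 'k1': -0.080838081320735, 'xyz': array([ 0.21826896, -0.71088171,  0.51942773]), 'attitude': array([ 0.99722108, -0.00106529, -0.45337327])}
top {'vfov': 54.758642851583645, 'cx': 308.67492121402955, 'cy': 198.7189886250326, 'k1': -0.04816116923745209, 'xyz': array([ 0.39687578, -0.08096302,  1.01176531]), 'attitude': array([ 0.12554603, -0.0045274 , -1.56442696])}
```

View pics/side0.png

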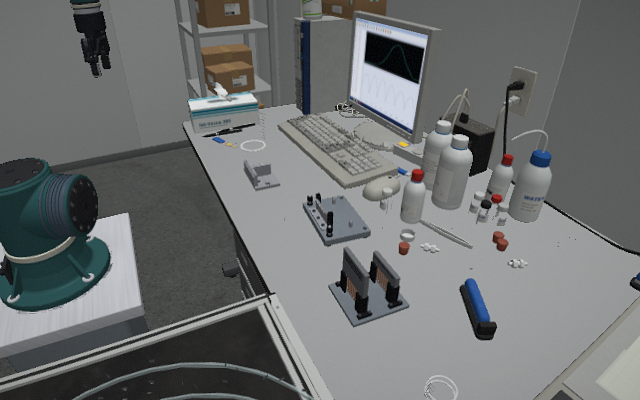

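View pics/top0.png

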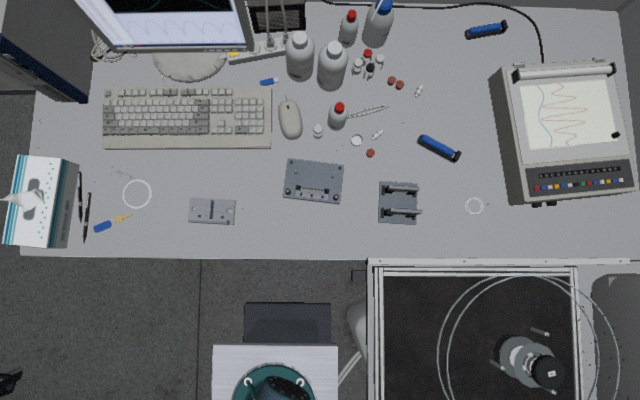

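```bash
cat > h.py <<'E'
import numpy as np,cv2
from scipy.spatial.transform import Rotation as R
from station import robot
def cam(d):
    f=200/np.tan(np.radians(d["vfov"])/2)
    Rm=R.from_euler("xyz",d["attitude"]).as_matrix()
    return f,Rm
def proj(d,P):
    f,Rm=cam(d); p=(np.atleast_2d(P)-d["xyz"])@Rm
    s=np.c_[p[:,0]/-p[:,2],p[:,1]/p[:,2]]
    r2=(s**2).sum(1,keepdims=True); s=s*(1+d["k1"]*r2)
    return s*f+[d["cx"],d["cy"]]
def ray(d,uv):
    f,Rm=cam(d); q=(np.asarray(uv,float)-[d["cx"],d["cy"]])/f
    s=q.copy()
    for _ in range(30): s=q/(1+d["k1"]*(s@s))
    return Rm@np.array([s[0],-s[1],-1])
def onz(d,uv,z):
    v=ray(d,uv); return d["xyz"]+v*(z-d["xyz"][2])/v[2]
def crop(d,c,w,h,k,name,pts=None):
    x,y=c; im=d["img"][:,:,::-1][y:y+h,x:x+w]
    im=cv2.resize(im,None,fx=k,fy=k,interpolation=cv2.INTER_CUBIC)
    if pts is not None:
        for u,v in pts: cv2.circle(im,(int((u+.5-x)*k),int((v+.5-y)*k)),3,(0,0,255),1)
    for i in range(0,w,10): cv2.line(im,(i*k,0),(i*k,10 if (i+x)%50 else 20),(0,255,255),1); (cv2.putText(im,str(i+x),(i*k,30),0,.4,(0,255,255)) if (i+x)%20==0 else 0)
    for i in range(0,h,10): cv2.line(im,(0,i*k),(10,i*k),(0,255,255),1); (cv2.putText(im,str(i+y),(12,i*k+4),0,.4,(0,255,255)) if (i+y)%20==0 else 0)
    cv2.imwrite("pics/"+name,im)
E
python3 - <<'E'
from h import *
t=robot.get_image("top"); s=robot.get_image("side")
import pickle; pickle.dump((t,s),open("init.pkl","wb"))
print(proj(t,[[.159,.527,.239],[0,0,0],[.4,0,0]]),proj(s,[[.159,.527,.239]]))
crop(t,(180,180),70,60,10,"tp.png");crop(t,(275,150),75,60,10,"tj.png");crop(t,(370,170),60,60,10,"tr.png")
crop(s,(235,150),60,50,10,"sp.png");crop(s,(295,185),80,60,10,"sj.png");crop(s,(320,240),95,85,8,"sr.png")
E
```

```text
[[3.66079603e-01 3.63986528e+02]
 [2.73541392e+02 4.06113117e+02]
 [2.75811367e+02 2.45996645e+02]] [[103.75739615  74.43147784]]
```

View pics/tp.png

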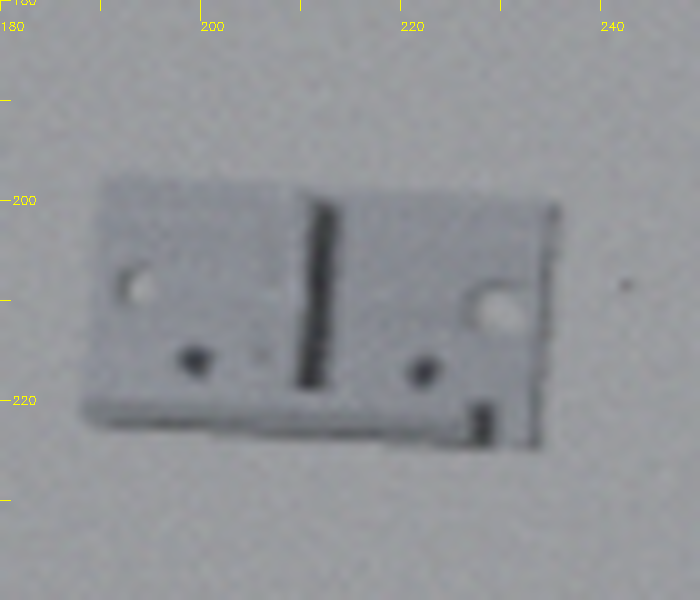

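View pics/tj.png

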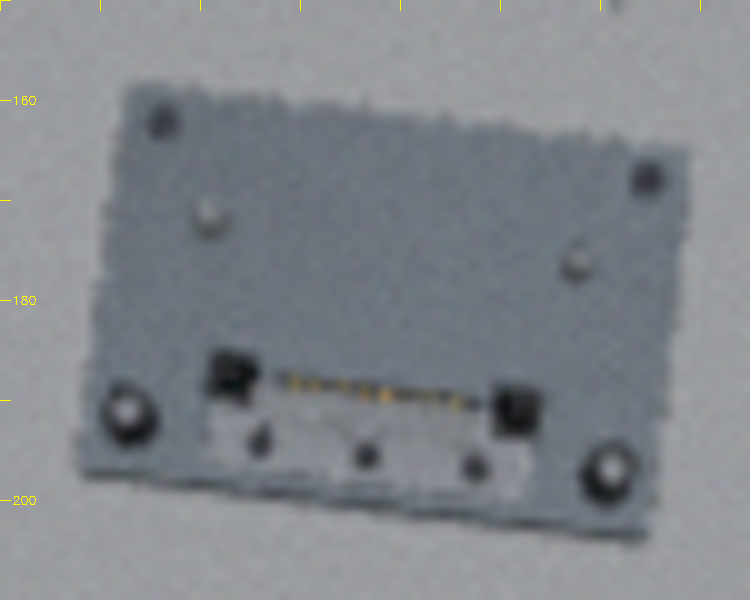

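View pics/tr.png

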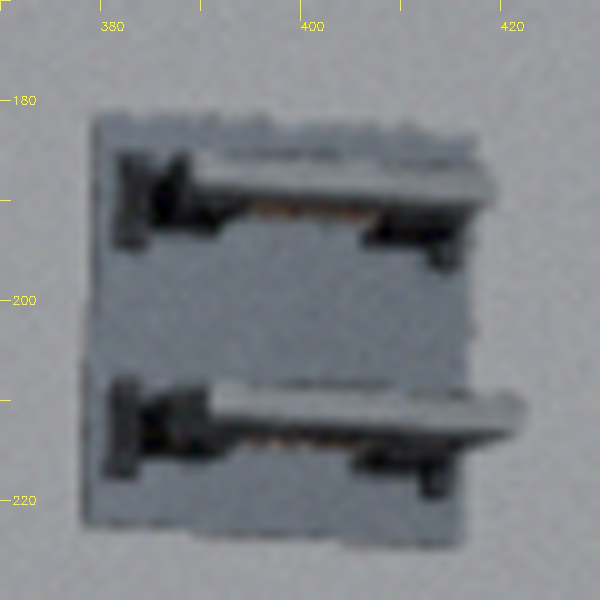

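View pics/sp.png

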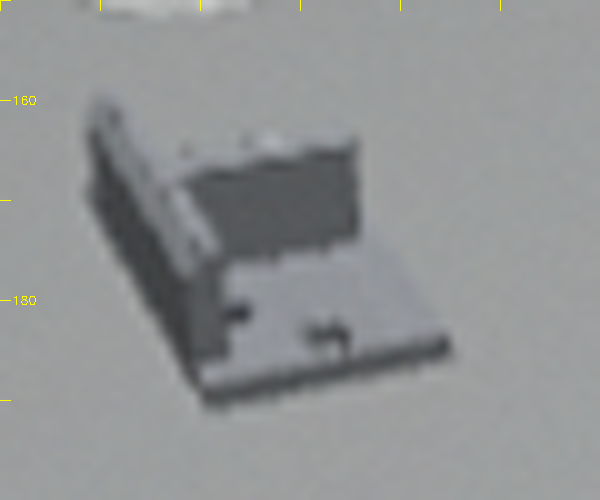

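View pics/sj.png

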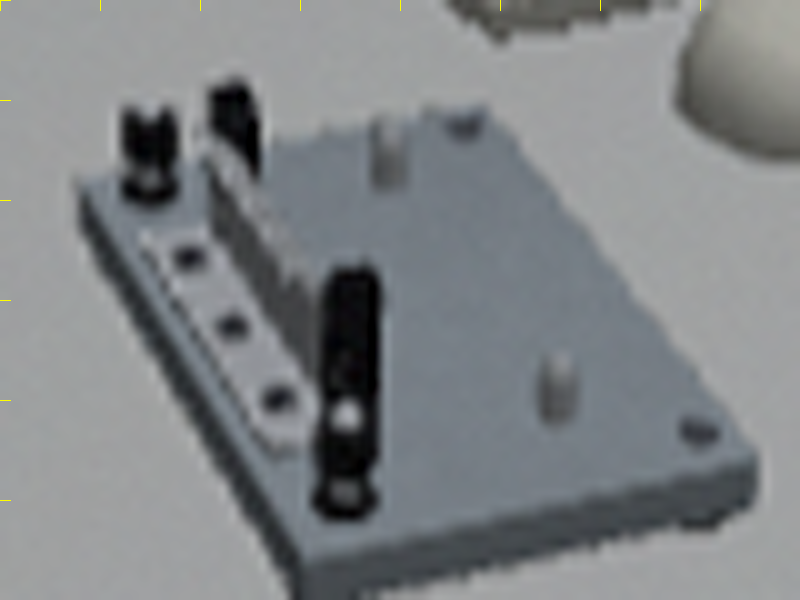

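View pics/sr.png

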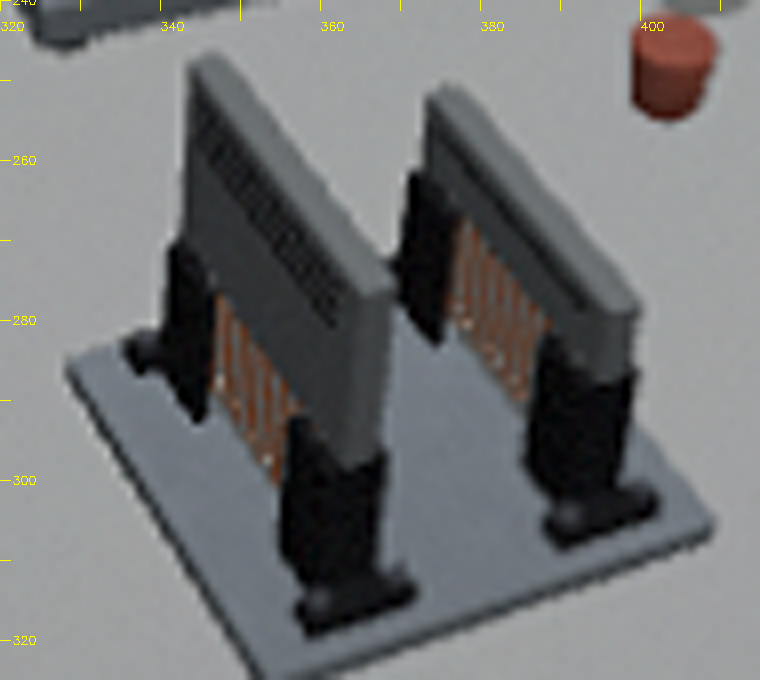

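```bash
cat > fit.py <<'E'
from h import *
import pickle
from scipy.optimize import least_squares
t,s=pickle.load(open("init.pkl","rb"))
def c2u(off,k,p): return np.array(p)/k+np.array(off)-.5
def W(q,P):
    c,sn=np.cos(q[2]),np.sin(q[2]); P=np.asarray(P,float)/1000
    return np.c_[q[0]+c*P[:,0]-sn*P[:,1],q[1]+sn*P[:,0]+c*P[:,1],P[:,2]]
def fit(obs,q0):
    # obs: list of (cam, model pt mm, uv)
    def res(q):
        return np.concatenate([(proj(d,W(q,[p]))[0]-uv) for d,p,uv in obs])
    r=least_squares(res,q0,loss="soft_l1",f_scale=.5); 
    return r.x,res(r.x).reshape(-1,2)
T=lambda p,c,o:(t,p,c2u(o,10,c)); 
def S(p,c,o,k=10): return (s,p,c2u(o,k,c))
jo,so=(275,150),(295,185)
jig=[T((52,75,20),(128,83),jo),T((52,-75,20),(688,148),jo),T((-52,75,20),(80,470),jo),
 T((16,48,36),(209,212),jo),T((16,-48,36),(577,260),jo),T((-38,62,44),(128,410),jo),T((-38,-62,44),(610,468),jo),
 S((16,48,20),(390,185),so),S((16,-48,20),(560,418),so),S((16,48,36),(392,120),so),S((16,-48,36),(560,357),so),
 S((-52,75,20),(80,185),so),S((52,75,20),(485,108),so),S((52,-75,20),(755,462),so),S((-52,-75,20),(305,562),so)]
po,ps=(180,180),(235,150)
plate=[T((0,48,8),(140,287),po),T((0,-48,8),(497,308),po),T((30,60,8),(103,178),po),T((30,-60,8),(550,200),po),T((-36,-60,8),(533,445),po),
 S((30,-60,8),(448,340),ps),S((-36,-60,8),(208,392),ps),S((24,-5,40),(355,145),ps),S((24,-5,8),(358,240),ps),S((-36,50,40),(90,105),ps),S((-26,-50,8),(225,358),ps)]
ro,rs=(370,170),(320,240)
rack=[T((55,50,8),(98,115),ro),T((55,-50,8),(475,138),ro),T((-55,50,8),(83,525),ro),T((-55,-50,8),(462,545),ro),
 S((-55,50,8),(68,362),rs,8),S((55,-50,8),(712,528),rs,8),S((-55,-50,8),(262,680),rs,8)]
if __name__=="__main__":
    out={}
    for n,o,q0 in (("jig",jig,(.55,-.05,-.1)),("plate",plate,(.5,.16,0)),("rack",rack,(.5,-.25,0))):
        for sel in ("both","top","side"):
            oo=[x for x in o if sel=="both" or (x[0] is t)==(sel=="top")]
            q,r=fit(oo,q0); print(n,sel,q.round(4)); 
            if sel=="both": print(r.round(1).tolist()); out[n]=q
    pickle.dump(out,open("poses.pkl","wb"))
    def box(x0,x1,y0,y1,z0,z1):
        return [(x,y,z) for x in(x0,x1) for y in(y0,y1) for z in (z0,z1)]
    ring=[(5.3*np.cos(a),48+5.3*np.sin(a),8) for a in np.linspace(0,6.28,12)]
    pm=box(-36,30,-60,60,0,8)+box(-36,-26,-50,50,8,40)+box(-26,24,-5,5,8,40)+ring+[(x,y-96,z) for x,y,z in ring]
    jm=box(-52,52,-75,75,0,20)+[(16,48,20),(16,48,36),(16,-48,20),(16,-48,36),(-38,62,44),(-38,-62,44),(-24,30,60),(-24,-30,60),(-24,38,60),(-24,-38,60)]
    rm=box(-55,55,-50,50,0,8)+box(-34.5,-25.5,-38,38,48,98)+box(25.5,34.5,-38,38,48,70)
    for n,m,a,b in (("plate",pm,(t,po,70,60,10),(s,ps,60,50,10)),("jig",jm,(t,jo,75,60,10),(s,so,80,60,10)),("rack",rm,(t,ro,60,60,10),(s,rs,95,85,8))):
        for d,o,w,h,k in (a,b): crop(d,o,w,h,k,f"fit_{n}_{'t' if d is t else 's'}.png",proj(d,W(out[n],m)))
E
python3 fit.py
python3 - <<'E'
import cv2,numpy as np
for n in("plate","jig","rack"):
    a=[cv2.imread(f"pics/fit_{n}_{c}.png") for c in "ts"]
    a=[cv2.resize(x,(400,int(x.shape[0]*400/x.shape[1]))) if 0 else x for x in a]
E
```

```text
jig both [ 0.5697 -0.0948 -0.1136]
[[-0.7, 0.0], [0.1, 0.3], [-1.0, 0.3], [-0.4, 0.5], [-0.1, 0.1], [-0.6, 0.2], [-0.1, 0.3], [0.3, 0.4], [0.0, 0.4], [0.3, 1.1], [0.4, 0.5], [-0.1, -0.3], [0.5, -0.4], [1.3, -0.1], [0.2, 0.3]]
jig top [ 0.5704 -0.0958 -0.1127]
jig side [ 0.5696 -0.0936 -0.1137]
plate both [ 0.4924  0.1709 -0.0496]
[[-0.8, 0.6], [-0.1, 0.6], [-0.5, -0.1], [0.1, 0.3], [-0.2, 0.9], [0.8, 0.1], [0.1, 0.1], [0.7, -0.0], [1.1, 1.0], [-0.1, -0.6], [1.1, 0.9]]
plate top [ 0.4937  0.1702 -0.0442]
plate side [ 0.4914  0.1729 -0.0528]
rack both [ 0.5147 -0.3173 -0.0646]
[[-0.0, -0.3], [-0.1, 0.1], [-0.5, 0.2], [-0.3, 0.9], [-0.3, -0.2], [1.3, -0.0], [0.3, 0.9]]
rack top [ 0.5153 -0.318  -0.0546]
rack side [ 0.5147 -0.3166 -0.0708]
```

View pics/fit_plate_t.png

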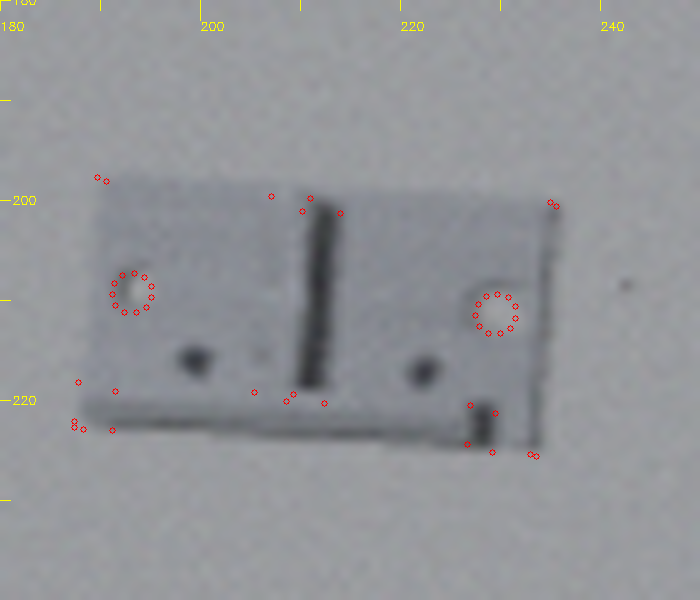

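View pics/fit_plate_s.png

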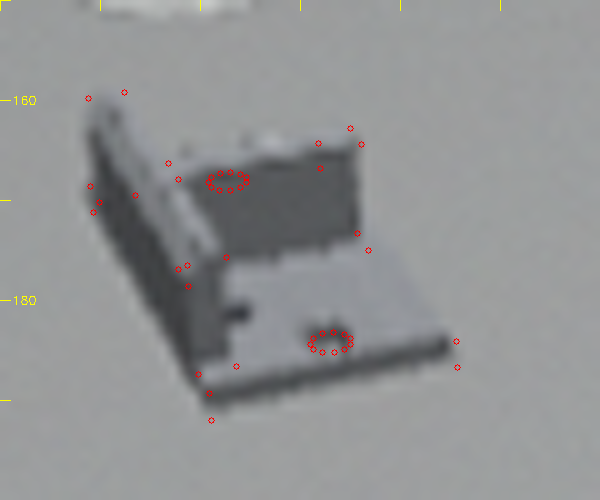

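View pics/fit_jig_t.png

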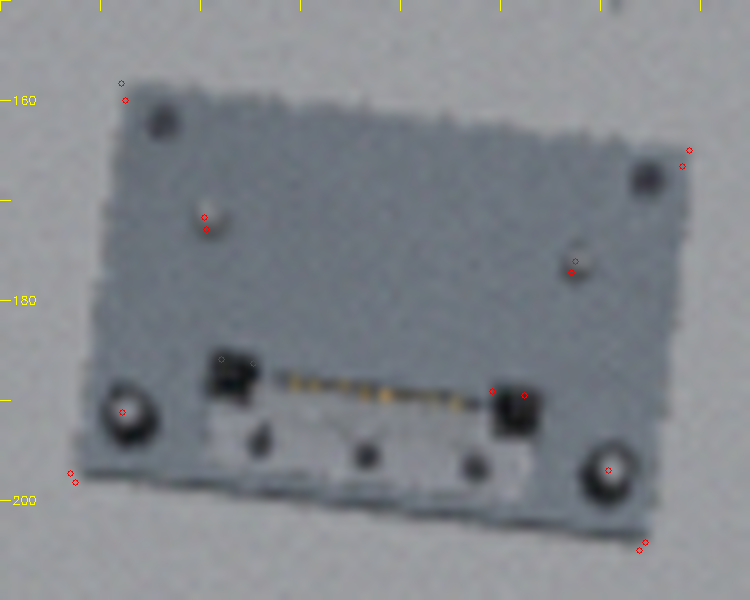

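View pics/fit_jig_s.png

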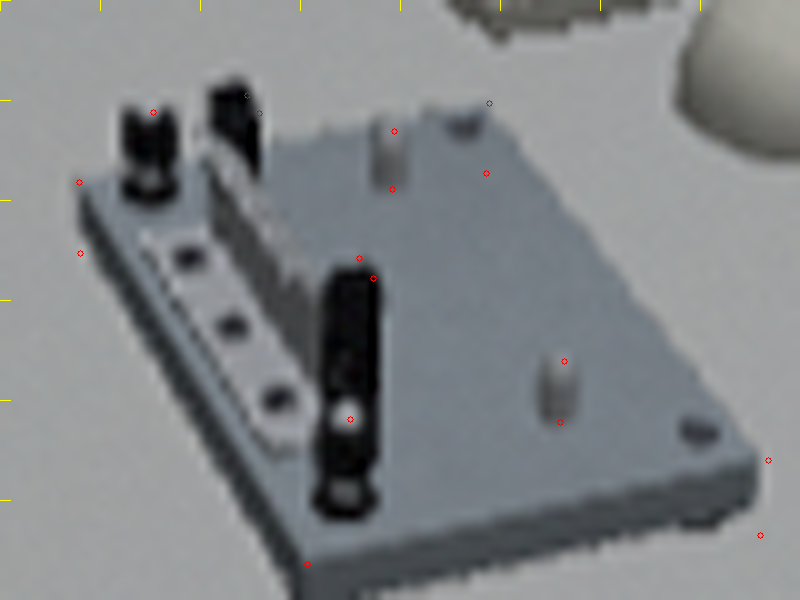

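View pics/fit_rack_t.png

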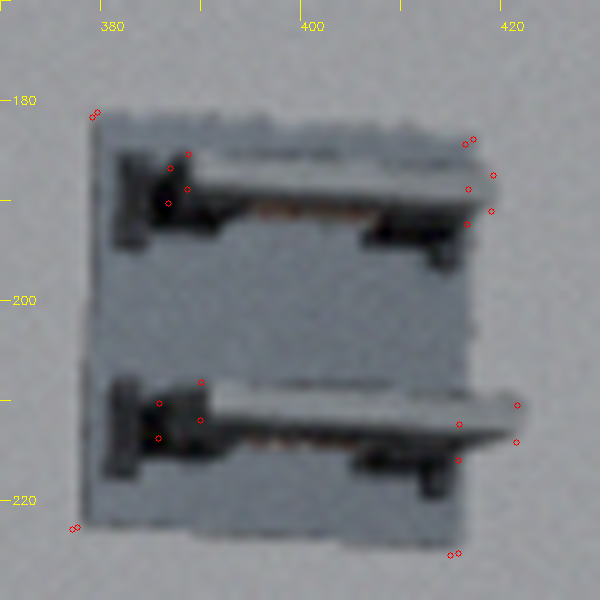

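View pics/fit_rack_s.png

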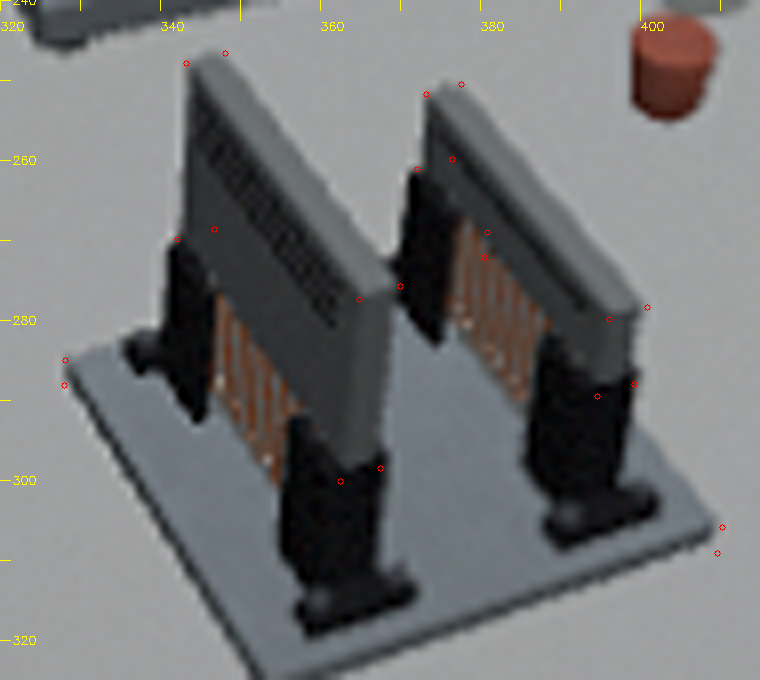

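```bash
cat > fit2.py <<'E'
from fit import *
extra_t=[T((-30+0,0,0),(0,0),ro)][:0]
rack2=rack+[S((-34.5,38,98),(190,62),rs,8),S((25.5,38,70),(428,95),rs,8),S((34.5,-38,48),(633,375),rs,8)]
def res(p):
    o=[]
    for i,ob in enumerate((jig,plate,rack2)):
        q=p[3*i:3*i+3]
        for d,m,uv in ob: o.append(proj(d,W(q,[m]))[0]+(p[9:11] if d is t else p[11:13])-uv)
    return np.concatenate(o+[p[9:]*.3])
p0=[.57,-.095,-.113,.492,.171,-.05,.5147,-.317,-.064,0,0,0,0]
r=least_squares(res,p0,loss="soft_l1",f_scale=.4)
print(r.x.round(4)); rr=res(r.x)[:-4].reshape(-1,2); print(rr.round(1).tolist()); print(np.sqrt((rr**2).mean()))
J=r.jac; print(np.sqrt(np.diag(np.linalg.inv(J.T@J)))*.4)
E
python3 fit2.py
```

```text
[ 0.5728 -0.0944 -0.1144  0.4955  0.1718 -0.0473  0.5177 -0.3171 -0.0651
  0.4972  0.8512 -1.4746  0.2658]
[[-0.3, -0.3], [0.5, 0.0], [-0.6, -0.0], [-0.1, 0.2], [0.2, -0.2], [-0.2, -0.1], [0.2, -0.0], [-0.1, 0.3], [-0.3, 0.3], [-0.1, 1.0], [0.1, 0.3], [-0.4, -0.4], [0.1, -0.5], [1.0, -0.3], [-0.1, 0.0], [-0.6, 0.3], [0.1, 0.2], [-0.4, -0.3], [0.2, -0.1], [-0.0, 0.5], [0.4, -0.1], [-0.3, -0.0], [0.2, -0.2], [0.6, 0.9], [-0.6, -0.7], [0.7, 0.7], [0.4, -0.5], [0.2, -0.1], [-0.2, -0.1], [0.0, 0.6], [-0.4, -0.6], [1.1, -0.4], [0.3, 0.4], [-0.4, -0.1], [-0.4, -0.3], [0.0, 0.8]]
0.4210824708498003
[0.00221677 0.00150966 0.00416394 0.00239872 0.00171867 0.00917532
 0.0019133  0.00129725 0.00638532 0.57381676 0.83453048 0.95797237
 0.44889994]
```

servo_tool(plan=[[[100,0.0425,-0.0444,0,0,0,2],[100,0.0425,-0.0444,0,0,0,2],[100,0.0425,-0.0444,0,0,0,2],[80,0.0425,-0.0444,0,0,0,2],[60,0.0425,-0.0444,0,0,0,2],[60,0.0425,-0.0444,0,0,0,2],[60,0.0425,-0.0444,0,0,0,2],[60,0.0425,-0.0444,0,0,0,0],[60,0,0,-0.05,0,0,0],[60,0,0,-0.05,0,0,0]]])

```text
time: 1.45
position: [0.4998, 0.1704, 0.1385]
eef_rot: [-1.57, -0.002, -0.051]
contact_force: [0.9, 0.8, -1.3]
opening: 0.0512
```

```bash
cat > look.py <<'E'
from h import *
import sys,pickle
def go(tag):
    t=robot.get_image("top"); s=robot.get_image("side"); st=robot.get_state()
    pickle.dump((t,s,st),open(f"{tag}.pkl","wb"))
    print({k:np.round(st[k],4).tolist() for k in("time","position","eef_rot","contact_force","wrist_torque","opening")})
    return t,s
E
python3 - <<'E'
from look import *
t,s=go("a1")
crop(t,(175,150),80,80,9,"a1t.png");crop(s,(215,110),90,90,8,"a1s.png")
E
```

```text
{'time': 1.55, 'position': [0.4941, 0.1699, 0.132], 'eef_rot': [-1.5748, 0.0148, -0.0494], 'contact_force': [-0.5734, -0.6481, -1.2113], 'wrist_torque': [-0.0197, 0.0473, -0.0096], 'opening': 0.0515}
```

View pics/a1t.png

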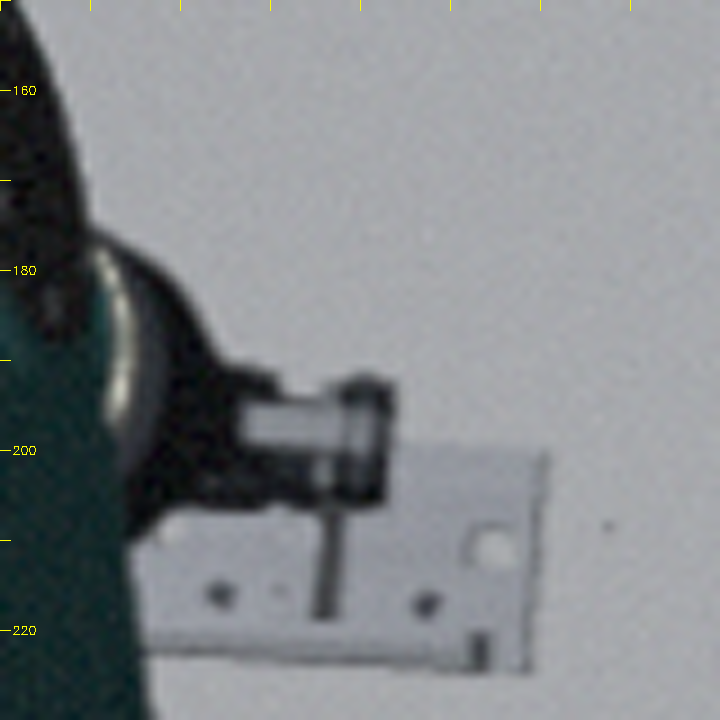

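View pics/a1s.png

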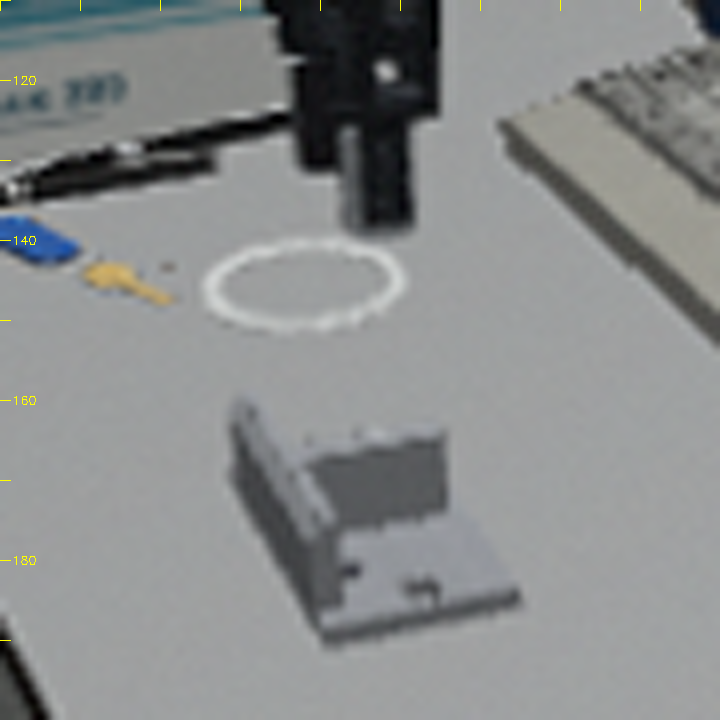

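servo_tool(plan=[[[60,0,0,0,0,0,0],[60,0,0,-0.04,0,0,0],[60,0,0,-0.04,0,0,0],[60,0,0,-0.02,0,0,0],[60,0,0,0,0,0,0],[60,0,0,0,0,0,0]]])

```text
time: 2.3
position: [0.501, 0.1721, 0.0425]
eef_rot: [-1.569, -0.006, -0.048]
contact_force: [1.4, 0.0, -0.0]
opening: 0.0515
```

Run:
```python
from look import *
t,s=go("a2")
crop(s,(215,110),90,90,8,"a2s.png")
```

```text
{'time': 2.4, 'position': [0.5007, 0.172, 0.0421], 'eef_rot': [-1.5694, -0.0049, -0.0482], 'contact_force': [0.5533, 0.2999, -0.1893], 'wrist_torque': [-0.0216, 0.0229, -0.0265], 'opening': 0.0513}
```

View pics/a2s.png

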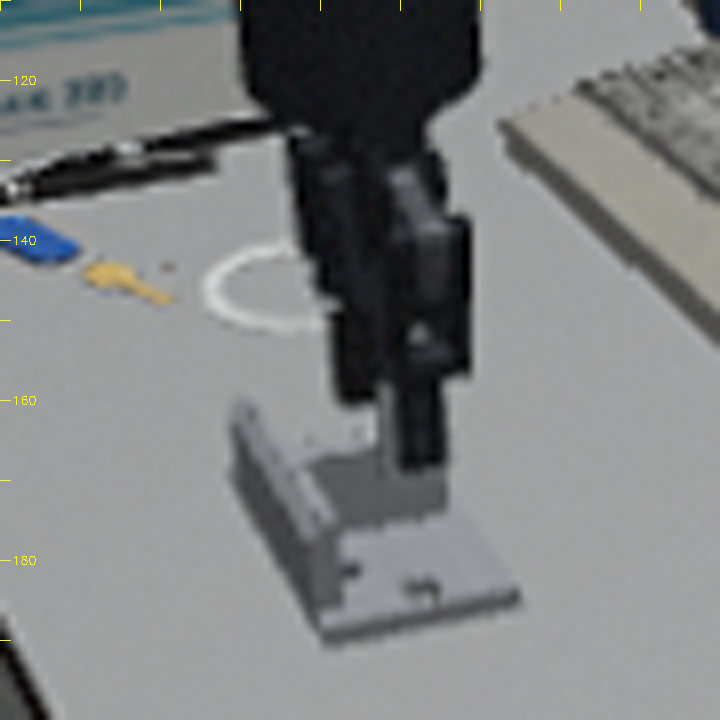

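servo_tool(grip_force=50, plan=[[[60,-0.002,0,-0.019,0,0,0],[60,0,0,0,0,0,0],[60,0,0,0,0,0,0],[0,0,0,0,0,0,0],[0,0,0,0,0,0,0],[0,0,0,0,0,0,0],[0,0,0,0,0,0,0],[0,0,0,0,0,0,0]]])

```text
time: 3.4
position: [0.4973, 0.1716, 0.021]
eef_rot: [-1.57, -0.001, -0.048]
contact_force: [-0.3, 0.6, 3.8]
opening: 0.0091
```

servo_tool(plan=[[[0,0,0,0,0,0,0],[0,0,0,0.02,0,0,0],[0,0,0,0.04,0,0,0],[0,0,0,0.04,0,0,0],[0,0,0,0,0,0,0],[0,0,0,0,0,0,0],[0,0,0,0,0,0,0]]])

```text
time: 4.28
position: [0.4951, 0.171, 0.1174]
eef_rot: [-1.572, 0.005, -0.048]
contact_force: [-0.0, 0.4, -3.2]
opening: 0.0092
```

Run:
```python
from look import *
t,s=go("a3")
crop(s,(215,100),90,90,8,"a3s.png")
crop(t,(175,150),80,80,9,"a3t.png")
```

```text
{'time': 4.375, 'position': [0.4956, 0.1711, 0.1182], 'eef_rot': [-1.5718, 0.0037, -0.0484], 'contact_force': [-0.4706, -0.4612, -3.0205], 'wrist_torque': [0.0438, -0.0834, 0.0144], 'opening': 0.0092}
```

View pics/a3s.png

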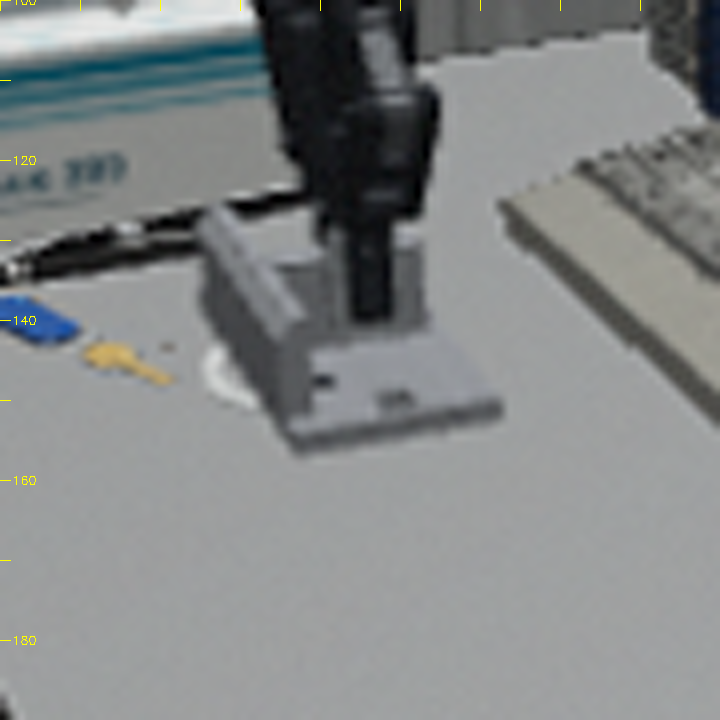

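View pics/a3t.png

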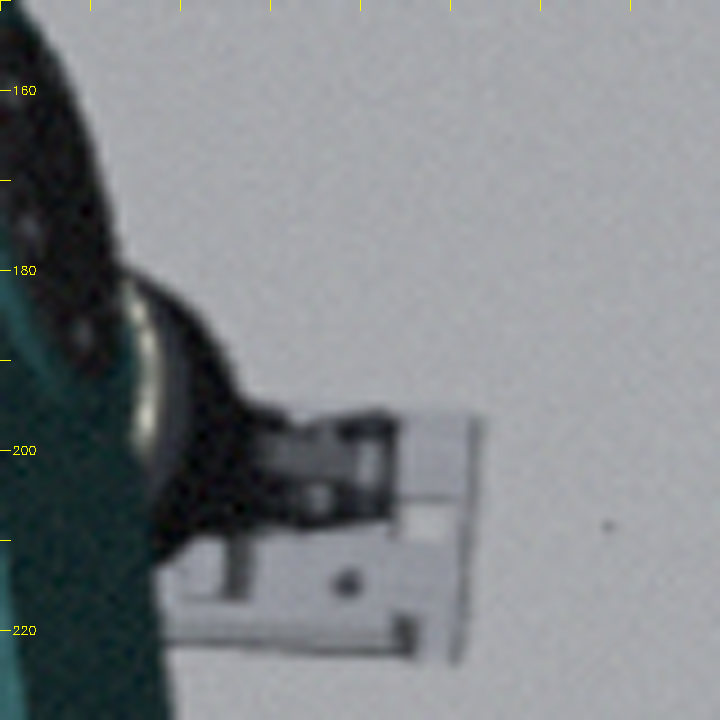

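servo_tool(plan=[[[0,0.01,-0.028,0,0,0,-0.6],[0,0.0155,-0.045,0,0,0,-0.6],[0,0.0155,-0.045,0,0,0,-0.6],[0,0.0155,-0.045,0,0,0,-0.6],[0,0.0155,-0.045,0,0,0,-0.6],[0,0.011,-0.03,0,0,0,-0.4],[0,0.0102,-0.03,-0.02,0,0,-0.4],[0,0,0,-0.02,0,0,0],[0,0,0,0,0,0,0],[0,0,0,0,0,0,0]]])

```text
time: 5.62
position: [0.5899, -0.0962, 0.0805]
eef_rot: [-1.571, 0.0, -0.114]
contact_force: [0.5, 0.9, -2.3]
opening: 0.0092
```

Run:
```python
from look import *
t,s=go("a4")
crop(s,(285,140),100,90,8,"a4s.png")
crop(t,(270,140),90,75,8,"a4t.png")
```

```text
{'time': 5.725, 'position': [0.5905, -0.0962, 0.0815], 'eef_rot': [-1.5709, -0.0016, -0.114], 'contact_force': [-0.2479, 0.4831, -2.0851], 'wrist_torque': [-0.0494, -0.0568, 0.0685], 'opening': 0.009}
```

View pics/a4s.png

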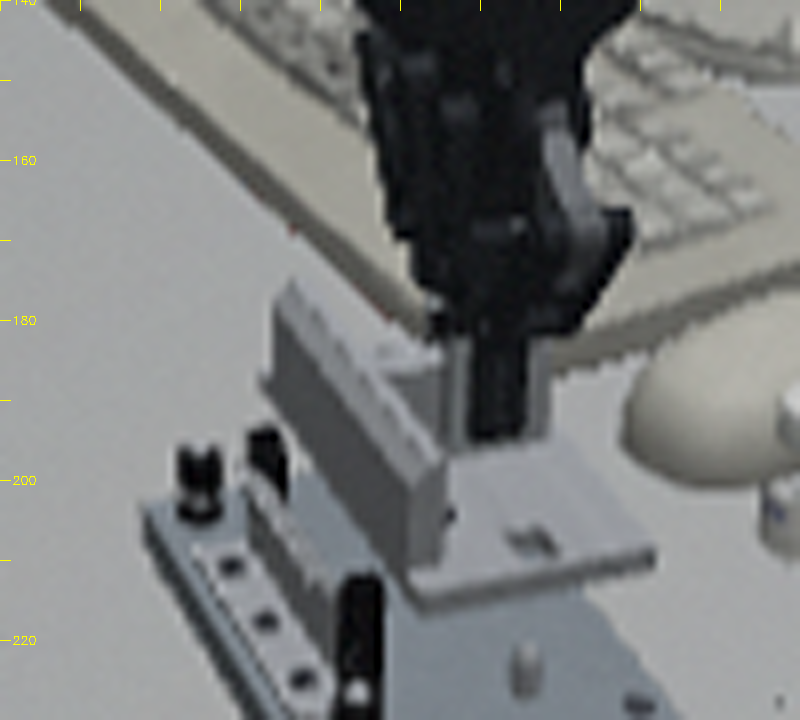

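View pics/a4t.png

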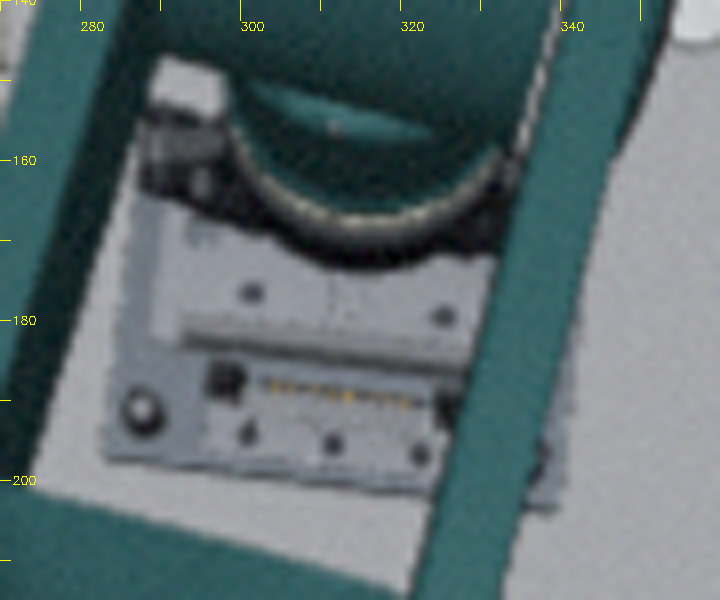

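```bash
cat > f4.py <<'E'
from fit import *
_,s4,st=pickle.load(open("a4.pkl","rb"))
o=(285,140);z0=st["position"][2]-.0212
now=[((0,-48,8),(530,541)),((30,-60,8),(655,548)),((-36,-60,8),(418,597)),((-26,-50,40),(447,462)),((-26,-50,8),(440,560)),((-36,50,40),(276,300))]
ini=[((0,-48,8),(327,333)),((30,-60,8),(448,342)),((-36,-60,8),(206,393)),((-26,-50,40),(226,255)),((-26,-50,8),(225,358)),((-36,50,40),(92,130))]
def f(d,pts,off,k,z,free=False):
    uv=[c2u(off,k,c) for _,c in pts]
    P=np.array([p for p,_ in pts],float); P[:,2]+=z*1000
    return fit([(d,p,u) for p,u in zip(P,uv)],(.5,.1,-.05))
for a in((s,ini,ps,10,0),(s4,now,o,8,z0)):
    q,r=f(*a); print(q.round(4)); print(r.round(1).tolist())
E
python3 f4.py
```

```text
[ 0.4926  0.1723 -0.0655]
[[0.0, 0.8], [0.4, -0.2], [-0.2, -0.3], [-0.4, -0.0], [0.7, 0.6], [-0.2, -3.5]]
[ 0.5854 -0.0943 -0.1229]
[[0.1, 0.4], [0.1, -0.0], [0.1, -0.2], [-0.2, -0.1], [0.1, 0.8], [-0.2, -2.2]]
```

servo_tool(plan=[[[0,0,-0.0005,-0.012,0,0,0],[0,0,0,-0.008,0,0,0],[0,0,0,-0.004,0,0,0],[0,0,0,-0.004,0,0,0],[0,0,0,0,0,0,0]]])

```text
time: 6.35
position: [0.5897, -0.097, 0.0519]
eef_rot: [-1.571, 0.001, -0.115]
contact_force: [-0.0, -0.1, -3.0]
opening: 0.009
```

Run:
```python
from look import *
t,s=go("a5")
crop(s,(295,150),90,80,8,"a5s.png")
```

```text
{'time': 6.45, 'position': [0.5901, -0.0972, 0.0525], 'eef_rot': [-1.5708, -0.0004, -0.1148], 'contact_force': [0.735, -0.2309, -2.5251], 'wrist_torque': [0.0316, -0.0807, -0.0077], 'opening': 0.0091}
```

View pics/a5s.png

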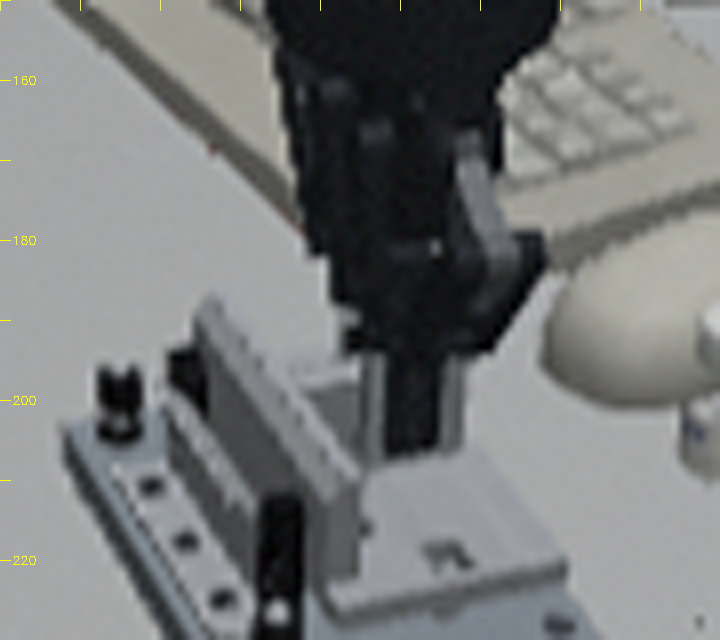

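servo_tool(plan=[[[0,0,0,-0.003,0,0,0],[0,0,0,-0.003,0,0,0],[0,0,0,-0.003,0,0,0],[0,0,0,0,0,0,0],[0,0,0,0,0,0,0]]])

```text
time: 7.08
position: [0.59, -0.0971, 0.0433]
eef_rot: [-1.571, -0.0, -0.115]
contact_force: [0.0, 0.3, -2.7]
opening: 0.0089
```

servo_tool(plan=[[[0,0,0,-0.002,0,0,0],[0,0,0,-0.001,0,0,0],[0,0,0,0,0,0,0],[0,0,0,0,0,0,0]]])

```text
time: 7.58
position: [0.5902, -0.0972, 0.041]
eef_rot: [-1.571, -0.001, -0.115]
contact_force: [-1.3, 0.2, 2.6]
opening: 0.009
```

Touching the base (force rose by ~5 N). Release, and raise.

servo_tool(plan=[[[15,0,0,0,0,0,0],[30,0,0,0,0,0,0],[45,0,0,0,0,0,0],[45,0,0,0,0,0,0],[45,0,0,0.02,0,0,0],[45,0,0,0.05,0,0,0],[45,0,0,0.05,0,0,0],[45,0,0,0.03,0,0,0]]])

```text
time: 8.57
position: [0.5909, -0.0974, 0.1939]
eef_rot: [-1.571, -0.005, -0.115]
contact_force: [0.6, 0.1, 0.5]
opening: 0.0384
```

Run:
```python
from look import *
t,s=go("a6")
crop(s,(295,150),90,90,8,"a6s.png")
crop(t,(270,140),90,75,8,"a6t.png")
```

```text
{'time': 8.675, 'position': [0.5923, -0.0976, 0.1959], 'eef_rot': [-1.5721, -0.01, -0.1147], 'contact_force': [0.9272, -0.0081, 0.2189], 'wrist_torque': [-0.0536, 0.0339, -0.0388], 'opening': 0.0385}
```

View pics/a6s.png

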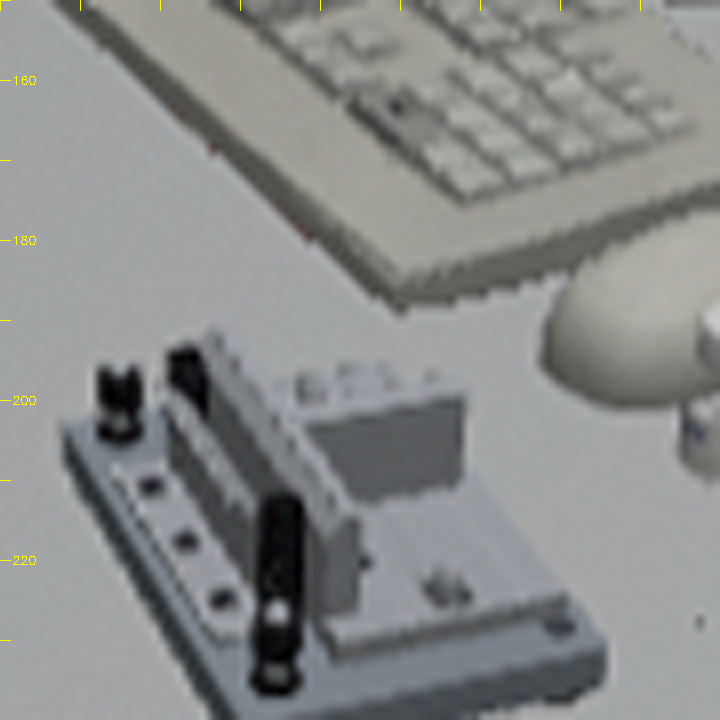

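View pics/a6t.png

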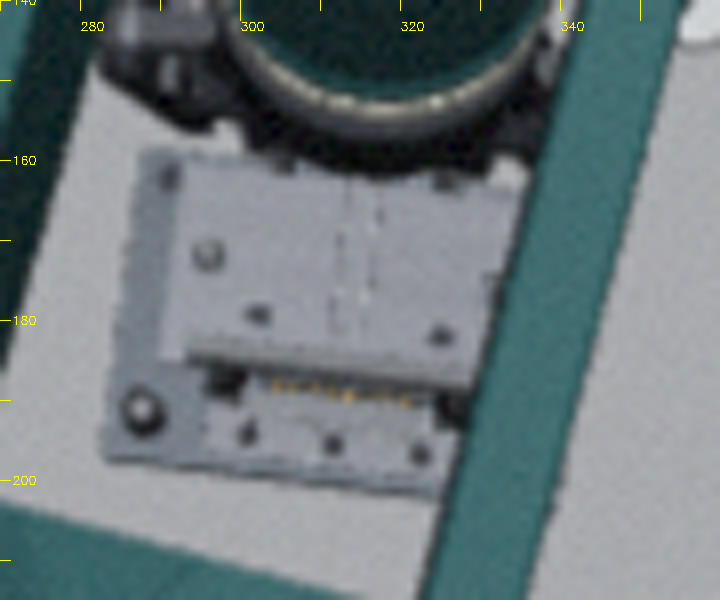

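servo_tool(plan=[[[45,-0.006,-0.012,0,0,0,-6],[60,-0.0115,-0.024,0,0,0,-9],[60,-0.0115,-0.024,0,0,0,-9],[60,-0.0115,-0.024,0,0,0,-9],[60,-0.0115,-0.024,0,0,0,-9],[60,-0.0115,-0.024,0,0,0,-9],[60,-0.0115,-0.024,0,0,0,-9],[60,-0.0115,-0.024,0,0,0,-9],[60,-0.0115,-0.024,0,0,0,-9],[60,-0.0065,-0.0145,0,0,0,-9.1]]])

```text
time: 9.93
position: [0.4843, -0.3163, 0.1884]
eef_rot: [-1.573, 0.001, -1.641]
contact_force: [-0.5, 0.7, 0.3]
opening: 0.0511
```

servo_tool(plan=[[[60,0,0,-0.03,0,0,0],[60,0,0,-0.03,0,0,0],[60,0,0,0,0,0,0],[60,0,0,0,0,0,0],[60,0,0,0,0,0,0]]])

```text
time: 10.55
position: [0.4863, -0.3161, 0.1321]
eef_rot: [-1.568, -0.002, -1.635]
contact_force: [0.2, 0.2, 0.0]
opening: 0.051
```

Run:
```python
from look import *
t,s=go("a7")
crop(s,(300,190),110,110,7,"a7s.png")
crop(t,(360,150),80,80,9,"a7t.png")
```

```text
{'time': 10.65, 'position': [0.4861, -0.316, 0.1319], 'eef_rot': [-1.5685, -0.0016, -1.6348], 'contact_force': [-0.7589, -0.0568, 0.5816], 'wrist_torque': [0.0117, 0.0625, -0.0047], 'opening': 0.0512}
```

View pics/a7s.png

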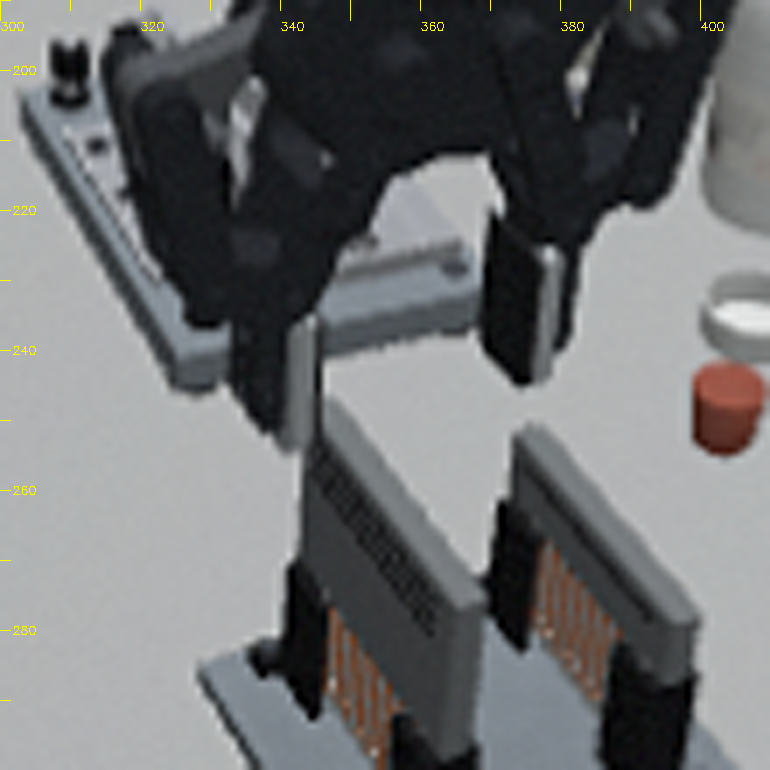

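View pics/a7t.png

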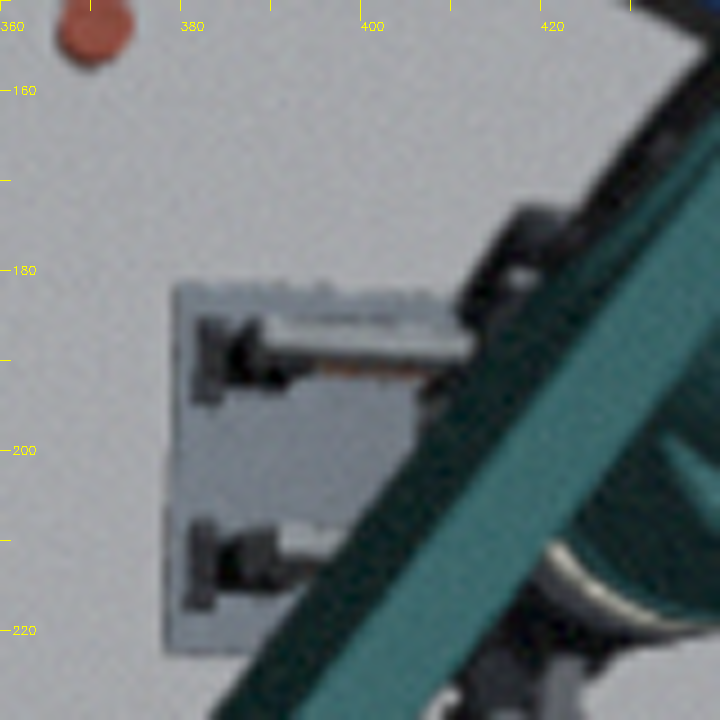

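servo_tool(plan=[[[45,0,0,0,0,0,0],[45,0,0,-0.01,0,0,0],[45,0,0,-0.02,0,0,0],[45,0,0,-0.02,0,0,0],[45,0,0,-0.01,0,0,0],[45,0,0,0,0,0,0],[45,0,0,0,0,0,0]]])

```text
time: 11.52
position: [0.4859, -0.3159, 0.0711]
eef_rot: [-1.569, -0.001, -1.635]
contact_force: [0.5, 0.3, 0.6]
opening: 0.0388
```

Run:
```python
from look import *
t,s=go("a8")
crop(s,(300,190),110,110,7,"a8s.png")
```

```text
{'time': 11.625, 'position': [0.4861, -0.3161, 0.0715], 'eef_rot': [-1.5689, -0.0012, -1.6349], 'contact_force': [-0.2047, 0.7695, 0.0149], 'wrist_torque': [0.0348, 0.0159, -0.027], 'opening': 0.0382}
```

View pics/a8s.png

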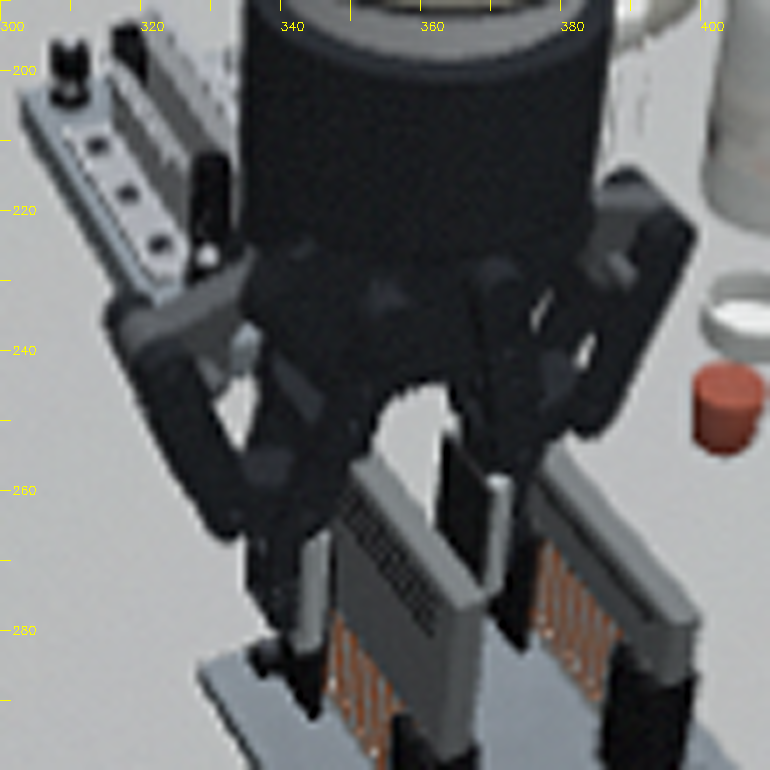

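servo_tool(grip_force=80, plan=[[[0,0,0,0,0,0,0],[0,0,0,0,0,0,0],[0,0,0,0,0,0,0],[0,0,0,0,0,0,0],[0,0,0,0,0,0,0],[0,0,0,0,0,0,0]]])

```text
time: 12.38
position: [0.486, -0.3158, 0.0709]
eef_rot: [-1.569, -0.001, -1.635]
contact_force: [2.2, 0.0, 3.7]
opening: 0.008
```

Run:
```python
from look import *
t,s=go("a9")
crop(s,(300,190),110,110,7,"a9s.png")
```

```text
{'time': 12.475, 'position': [0.486, -0.3158, 0.0709], 'eef_rot': [-1.5693, -0.0006, -1.6349], 'contact_force': [2.2753, 0.8791, 3.6222], 'wrist_torque': [0.0153, -0.3612, 0.0125], 'opening': 0.0081}
```

View pics/a9s.png

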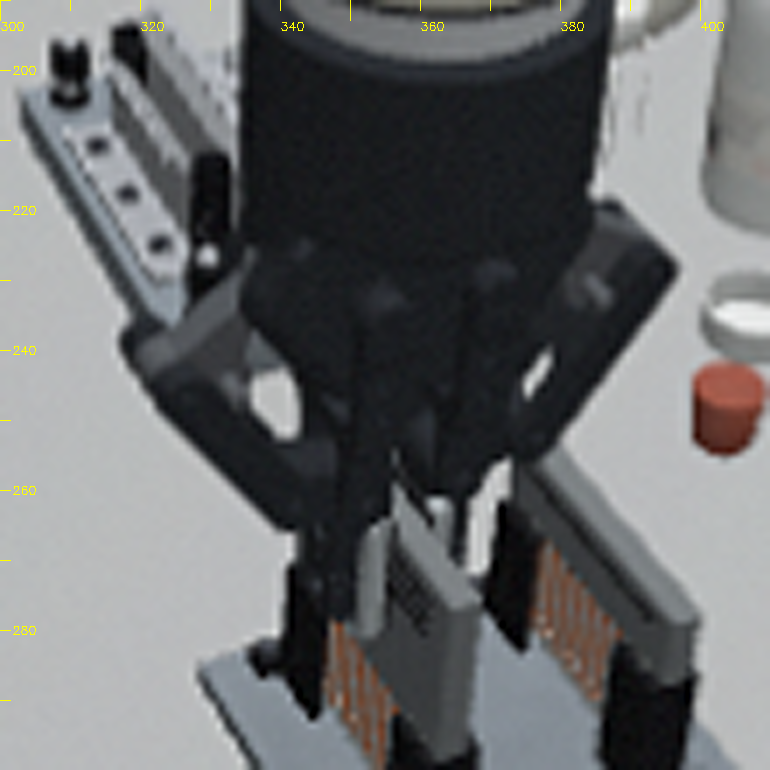

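servo_tool(plan=[[[0,0,0,0.01,0,0,0],[0,0,0,0.02,0,0,0],[0,0,0,0.03,0,0,0],[0,0,0,0.03,0,0,0],[0,0,0,0.01,0,0,0],[0,0,0,0,0,0,0],[0,0,0,0,0,0,0]]])

```text
time: 13.35
position: [0.4845, -0.315, 0.1682]
eef_rot: [-1.574, 0.002, -1.635]
contact_force: [0.7, 0.1, -1.0]
opening: 0.0078
```

Run:
```python
from look import *
t,s=go("b1")
crop(s,(310,170),100,115,7,"b1s.png")
```

```text
{'time': 13.45, 'position': [0.4847, -0.3151, 0.1684], 'eef_rot': [-1.5737, 0.002, -1.635], 'contact_force': [-0.1609, 0.6088, -1.7426], 'wrist_torque': [0.0659, -0.0366, 0.0971], 'opening': 0.0077}
```

View pics/b1s.png

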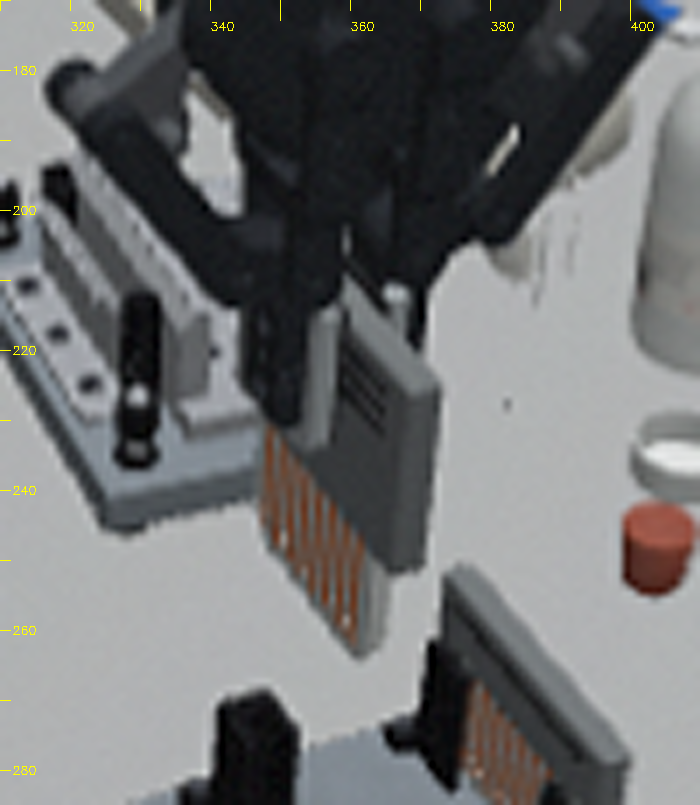

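Run:
```python
from fit import *
_,s1,st=pickle.load(open("b1.pkl","rb"))
p=st["position"]; m=np.array([(-4.5,-38,37),(4.5,-38,37),(4.5,-38,87),(-4.5,-38,87),(4.5,38,87),(-4.5,38,37)],float)
m[:,2]+=(p[2]-.060)*1000
uv=proj(s1,W((p[0],p[1],-.064),m)); print(((uv+.5-[310,170])*7).round())
# side bias test
obs=[(385,572),(424,573),(441,385),(390,400)]
for bias in ((0,0),(0.5,0.3),(-1.47,.27)):
    print(fit([(s1,tuple(a),c2u((310,170),7,o)-np.array(bias)) for a,o in zip(m[:4],obs)],(p[0],p[1],-.064)))
```

```text
[[399. 586.]
 [437. 575.]
 [458. 383.]
 [418. 394.]
 [287. 194.]
 [241. 386.]]
(array([ 0.49247412, -0.31450585, -0.34274628]), array([[-0.6857249 ,  0.87722716],
       [-0.26023354,  0.2803153 ],
       [ 0.15363904, -0.25760668],
       [ 1.14411367, -1.97388956]]))
(array([ 0.49221828, -0.31360863, -0.34311332]), array([[-0.66748156,  0.86930357],
       [-0.24631531,  0.2749894 ],
       [ 0.13956138, -0.25074426],
       [ 1.1348328 , -1.96950128]]))
(array([ 0.49464653, -0.31489286, -0.34101107]), array([[-0.71239829,  0.87618022],
       [-0.29814176,  0.27282932],
       [ 0.18473181, -0.25123518],
       [ 1.18769475, -1.9616091 ]]))
```

servo_tool(plan=[[[0,0.006,0.02,0,0,0,-0.3],[0,0.0115,0.04,0,0,0,-0.5],[0,0.0115,0.041,0,0,0,-0.5],[0,0.0115,0.041,0,0,0,-0.5],[0,0.0115,0.041,0,0,0,-0.5],[0,0.007,0.025,0,0,0,-0.3],[0,0.004,0.015,0,0,0,-0.3],[0,0,0,-0.015,0,0,0],[0,0,0,-0.005,0,0,0],[0,0,0,0,0,0,0]]])

```text
time: 14.7
position: [0.5476, -0.0935, 0.1489]
eef_rot: [-1.573, 0.0, -1.687]
contact_force: [0.4, -0.1, -0.5]
opening: 0.0078
```

servo_tool(plan=[[[0,0,0,0,0,0,0],[0,0,0,0,0,0,0],[0,0,0,0,0,0,0]]])

```text
time: 15.08
position: [0.5486, -0.0928, 0.1508]
eef_rot: [-1.57, -0.0, -1.686]
contact_force: [-0.3, 0.7, -0.8]
opening: 0.008
```

Run:
```python
from look import *
t,s=go("b2")
crop(s,(285,140),95,100,8,"b2s.png")
crop(t,(270,150),90,65,8,"b2t.png")
```

```text
{'time': 15.175, 'position': [0.5485, -0.0926, 0.1506], 'eef_rot': [-1.5703, -0.0001, -1.6856], 'contact_force': [0.1604, 0.4345, -1.5327], 'wrist_torque': [0.0038, -0.0135, -0.0234], 'opening': 0.0082}
```

View pics/b2s.png

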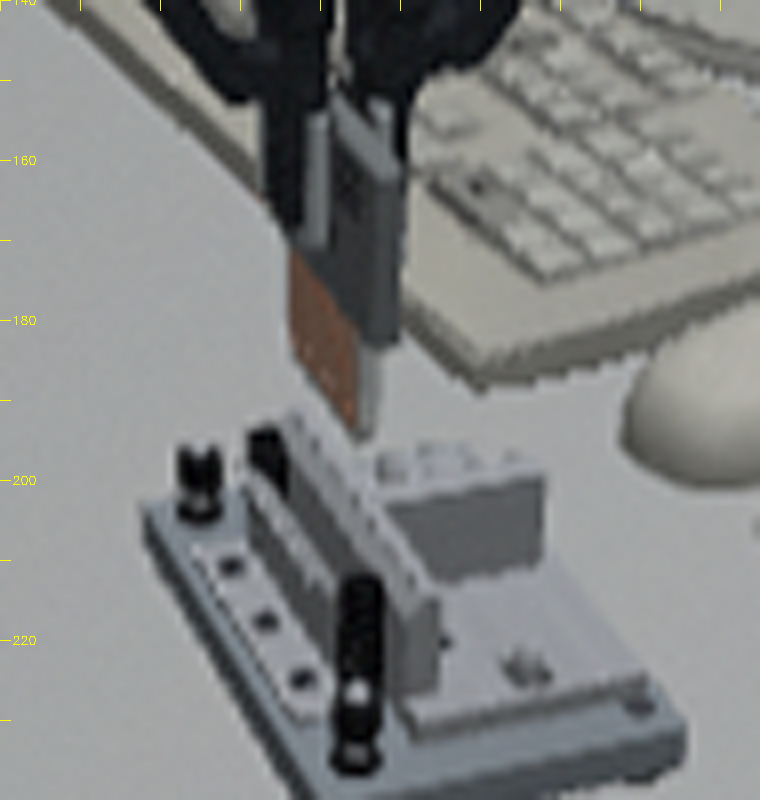

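View pics/b2t.png

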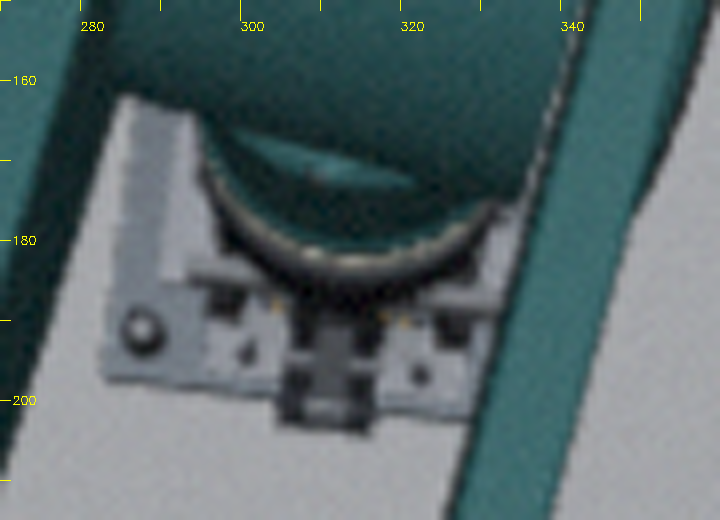

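Run:
```python
from fit import *
_,s2,st=pickle.load(open("b2.pkl","rb"))
m=np.array([(-4.5,-38,37),(4.5,-38,37),(4.5,-38,87),(-4.5,-38,87),(-2.5,-24,0),(2.5,-24,0),(-2.5,-28,5),(2.5,-28,37),(-2.5,28,37)],float)
m[:,2]+=90.6
J=(.5458,-.0909,-.114)
uv=proj(s2,W(J,m)); print(((uv+.5-[285,140])*8).round())
for dx,dy in((.002,0),(0,.002)): print(((proj(s2,W((J[0]+dx,J[1]+dy,J[2]),m))-uv)*8).round(1)[0])
crop(s2,(315,150),30,50,15,"b2z.png",uv)
```

```text
[[366. 359.]
 [400. 353.]
 [406. 172.]
 [371. 178.]
 [350. 455.]
 [368. 452.]
 [356. 447.]
 [378. 335.]
 [282. 237.]]
[ 7.2 -1.8]
[-3.8 -3.7]
```

View pics/b2z.png

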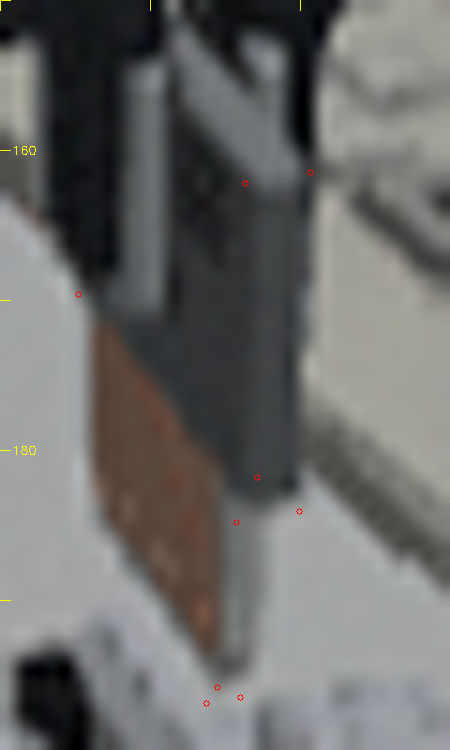

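servo_tool(plan=[[[0,0,0,-0.01,0,0,0],[0,0,0,-0.012,0,0,0],[0,0,0,0,0,0,0],[0,0,0,0,0,0,0],[0,0,0,0,0,0,0]]])

```text
time: 15.8
position: [0.5487, -0.0927, 0.1288]
eef_rot: [-1.57, -0.0, -1.686]
contact_force: [0.3, -0.9, -1.0]
opening: 0.008
```

Run:
```python
from look import *
t,s=go("b3")
crop(s,(295,155),65,72,11,"b3s.png")
```

```text
{'time': 15.9, 'position': [0.5487, -0.0927, 0.1288], 'eef_rot': [-1.5698, -0.0002, -1.6856], 'contact_force': [-0.3962, 0.4584, -0.5347], 'wrist_torque': [-0.0183, 0.0115, 0.1001], 'opening': 0.0078}
```

View pics/b3s.png

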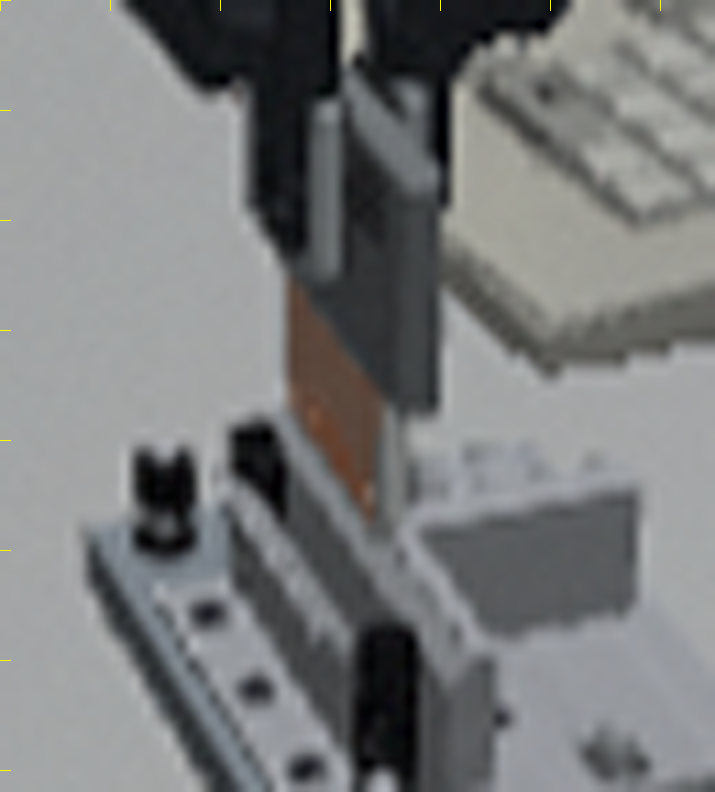

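Run:
```python
from fit import *
_,s2,st=pickle.load(open("b3.pkl","rb"))
J=(.5696,-.0936,-.1137)
f=lambda P:((proj(s2,W(J,P))+.5-[295,155])*11).round()
g=[(-24+a,b,60) for b in(-38,-30,30,38) for a in(-6,6)]
print("guides",f(g).tolist())
print("wall top",f([(-20,-50,60),(-10,-50,60),(-20,50,60),(-10,50,60)]).tolist())
print("lip rim",f([(-28,-30,57),(-28,30,57)]).tolist())
c=[(-26.5,28,37),(-26.5,28,4),(-26.5,24,0),(-26.5,-24,0),(-26.5,-28,4),(-26.5,-28,37),(-21.5,-28,4),(-21.5,-28,37),(-19.5,-38,37),(-28.5,-38,37),(-19.5,-38,87),(-28.5,-38,87),(-28.5,38,37),(-28.5,38,87)]
P=np.array(c,float);P[:,2]+=68.8
for a,b in zip(c,f(P).tolist()): print(a,b)
crop(s2,(295,155),65,72,11,"b3f.png",proj(s2,W(J,np.vstack([P,g,[(-20,-50,60),(-10,-50,60),(-20,50,60),(-28,30,57),(-28,-30,57)]]))))
```

```text
guides [[377.0, 640.0], [437.0, 628.0], [362.0, 617.0], [421.0, 605.0], [255.0, 457.0], [311.0, 447.0], [241.0, 437.0], [297.0, 427.0]]
wall top [[451.0, 664.0], [500.0, 654.0], [267.0, 399.0], [313.0, 391.0]]
lip rim [[372.0, 628.0], [264.0, 468.0]]
(-26.5, 28, 37) [276.0, 260.0]
(-26.5, 28, 4) [275.0, 405.0]
(-26.5, 24, 0) [282.0, 432.0]
(-26.5, -24, 0) [369.0, 558.0]
(-26.5, -28, 4) [377.0, 552.0]
(-26.5, -28, 37) [381.0, 402.0]
(-21.5, -28, 4) [402.0, 547.0]
(-21.5, -28, 37) [406.0, 398.0]
(-19.5, -38, 37) [436.0, 423.0]
(-28.5, -38, 37) [390.0, 431.0]
(-19.5, -38, 87) [444.0, 182.0]
(-28.5, -38, 87) [397.0, 190.0]
(-28.5, 38, 37) [249.0, 238.0]
(-28.5, 38, 87) [250.0, 8.0]
```

View pics/b3f.png

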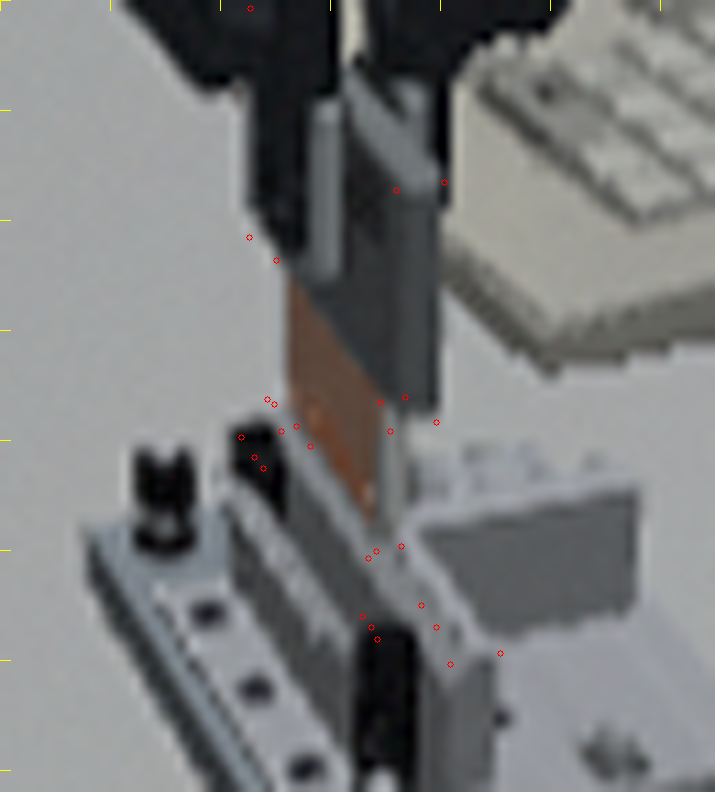

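servo_tool(plan=[[[0,-0.0007,0,-0.004,0,0,0],[0,0,0,-0.004,0,0,0],[0,0,0,-0.003,0,0,0],[0,0,0,-0.003,0,0,0],[0,0,0,0,0,0,0]]])

```text
time: 16.52
position: [0.5475, -0.0925, 0.1139]
eef_rot: [-1.572, 0.0, -1.686]
contact_force: [0.4, 1.0, -1.5]
opening: 0.0079
```

Run:
```python
from look import *
t,s=go("b4")
crop(s,(295,155),65,72,11,"b4s.png")
```

```text
{'time': 16.625, 'position': [0.5478, -0.0926, 0.1143], 'eef_rot': [-1.5707, -0.0, -1.6856], 'contact_force': [0.3225, -0.5872, -0.6887], 'wrist_torque': [-0.0119, 0.0229, -0.0126], 'opening': 0.0079}
```

View pics/b4s.png

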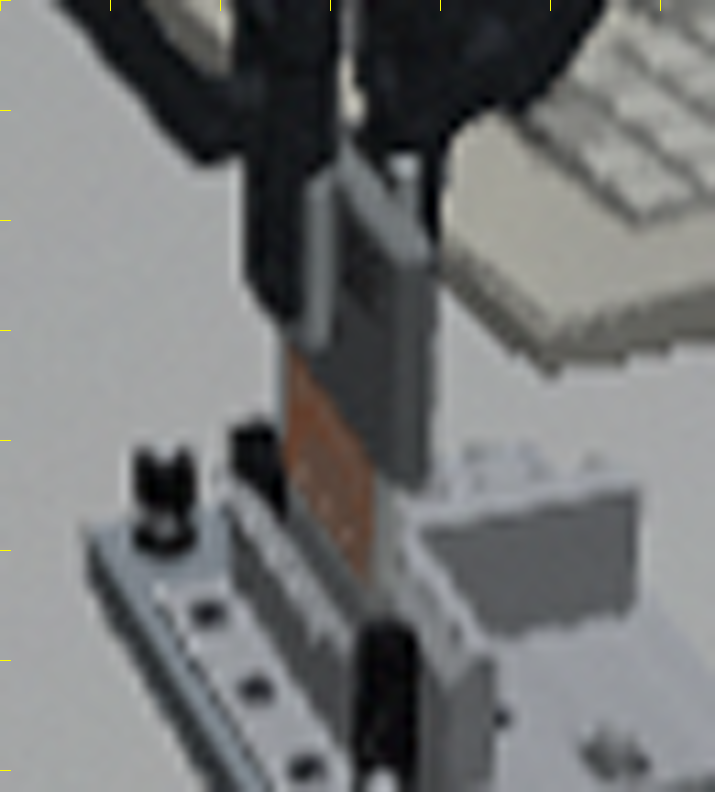

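servo_tool(plan=[[[0,0,0,-0.003,0,0,0],[0,0,0,-0.003,0,0,0],[0,0,0,-0.003,0,0,0],[0,0,0,0,0,0,0]]])

```text
time: 17.12
position: [0.5475, -0.0925, 0.1048]
eef_rot: [-1.572, 0.0, -1.686]
contact_force: [-0.6, 0.2, -0.7]
opening: 0.008
```

servo_tool(plan=[[[0,0,0,-0.003,0,0,0],[0,0,0,-0.003,0,0,0],[0,0,0,-0.003,0,0,0],[0,0,0,-0.002,0,0,0],[0,0,0,0,0,0,0]]])

```text
time: 17.75
position: [0.5476, -0.0925, 0.094]
eef_rot: [-1.571, 0.0, -1.686]
contact_force: [-0.1, 0.4, -0.1]
opening: 0.0078
```

Run:
```python
from look import *
t,s=go("b5")
crop(s,(295,155),65,72,11,"b5s.png")
crop(t,(270,150),90,65,8,"b5t.png")
```

```text
{'time': 17.85, 'position': [0.5478, -0.0926, 0.0944], 'eef_rot': [-1.5706, -0.0, -1.6856], 'contact_force': [0.849, -0.1657, -1.2623], 'wrist_torque': [-0.0151, 0.0463, -0.0077], 'opening': 0.0082}
```

View pics/b5s.png

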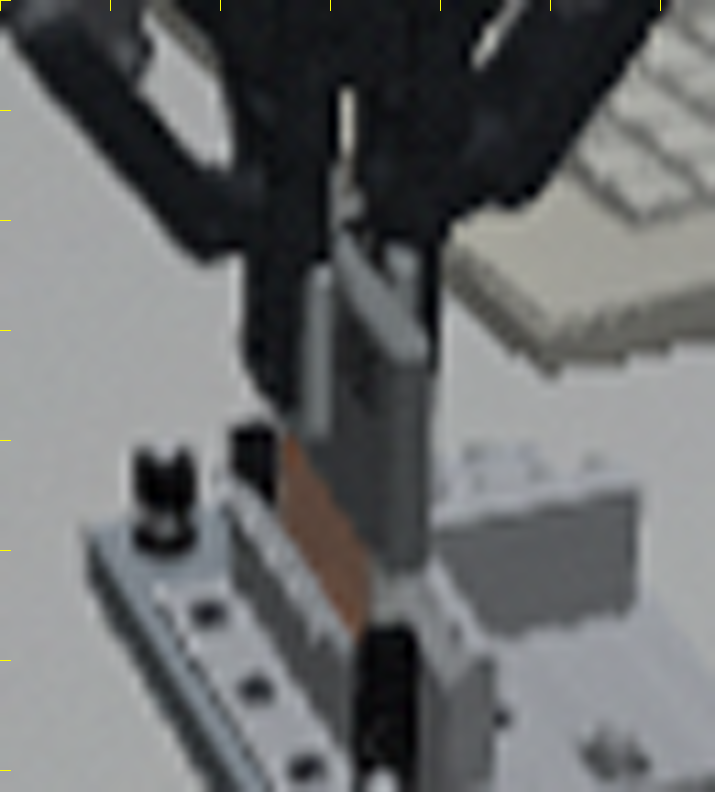

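servo_tool(plan=[[[0,0,0,-0.002,0,0,0],[0,0,0,-0.002,0,0,0],[0,0,0,-0.002,0,0,0],[0,0,0,-0.002,0,0,0],[0,0,0,0,0,0,0],[0,0,0,0,0,0,0]]])

```text
time: 18.6
position: [0.5478, -0.0926, 0.0869]
eef_rot: [-1.57, -0.0, -1.686]
contact_force: [-2.2, 1.2, 4.8]
opening: 0.0081
```

servo_tool(plan=[[[0,0,0,-0.001,0,0,0],[0,0,0,-0.001,0,0,0],[0,0,0,-0.001,0,0,0],[0,0,0,0,0,0,0],[0,0,0,0,0,0,0]]])

```text
time: 19.23
position: [0.5479, -0.0926, 0.0844]
eef_rot: [-1.57, -0.0, -1.686]
contact_force: [-2.8, -0.0, 7.3]
opening: 0.008
```

servo_tool(plan=[[[0,0,0,-0.0008,0,0,0],[0,0,0,-0.0008,0,0,0],[0,0,0,0,0,0,0],[0,0,0,0,0,0,0]]])

```text
time: 19.73
position: [0.548, -0.0926, 0.0831]
eef_rot: [-1.57, -0.0, -1.686]
contact_force: [-1.9, 1.9, 8.9]
opening: 0.0078
```

servo_tool(plan=[[[0,0,0,-0.0008,0,0,0],[0,0,0,0,0,0,0],[0,0,0,0,0,0,0]]])

```text
time: 20.1
position: [0.548, -0.0926, 0.0829]
eef_rot: [-1.57, -0.0, -1.686]
contact_force: [-3.7, 0.8, 11.2]
opening: 0.0081
```

servo_tool(plan=[[[0,0,0,-0.0008,0,0,0],[0,0,0,0,0,0,0],[0,0,0,0,0,0,0]]])

```text
time: 20.48
position: [0.5481, -0.0926, 0.0828]
eef_rot: [-1.569, -0.0, -1.685]
contact_force: [-5.5, 1.7, 13.5]
opening: 0.008
```

servo_tool(plan=[[[0,-0.0006,0,-0.0005,0,0,0],[0,0,0,0,0,0,0],[0,0,0,0,0,0,0],[0,0,0,0,0,0,0]]])

```text
time: 20.98
position: [0.548, -0.0926, 0.0828]
eef_rot: [-1.568, -0.0, -1.685]
contact_force: [-4.6, 1.9, 14.9]
opening: 0.0082
```

Run:
```python
from look import *
t,s=go("b6")
crop(s,(295,155),65,72,11,"b6s.png")
crop(t,(270,150),90,65,8,"b6t.png")
crop(s,(310,230),110,100,7,"b6r.png")
```

```text
{'time': 21.075, 'position': [0.548, -0.0926, 0.0828], 'eef_rot': [-1.5678, -0.0002, -1.6854], 'contact_force': [-3.8801, 1.9958, 14.637], 'wrist_torque': [0.2954, 1.0845, 0.0304], 'opening': 0.0082}
```

View pics/b6s.png

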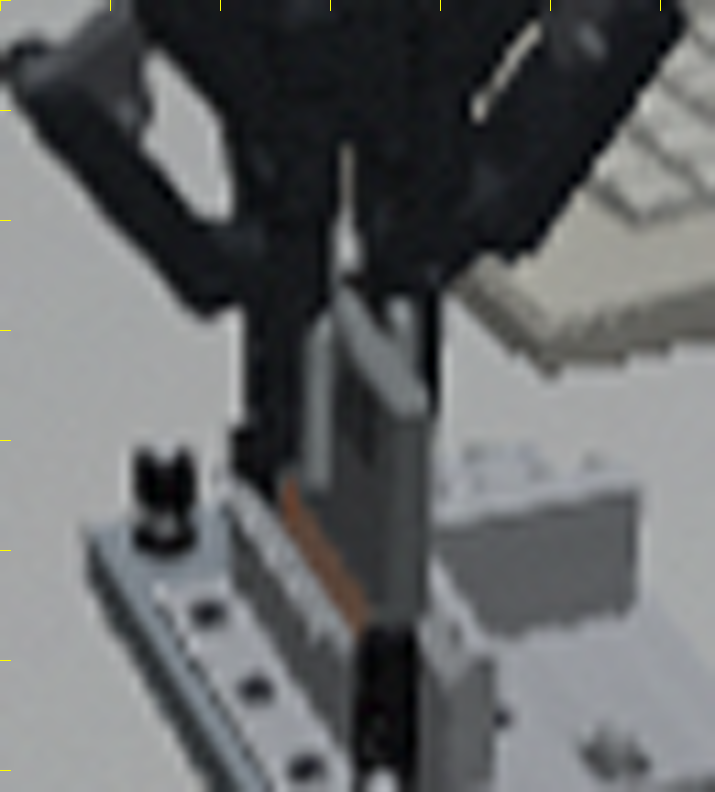

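View pics/b6t.png

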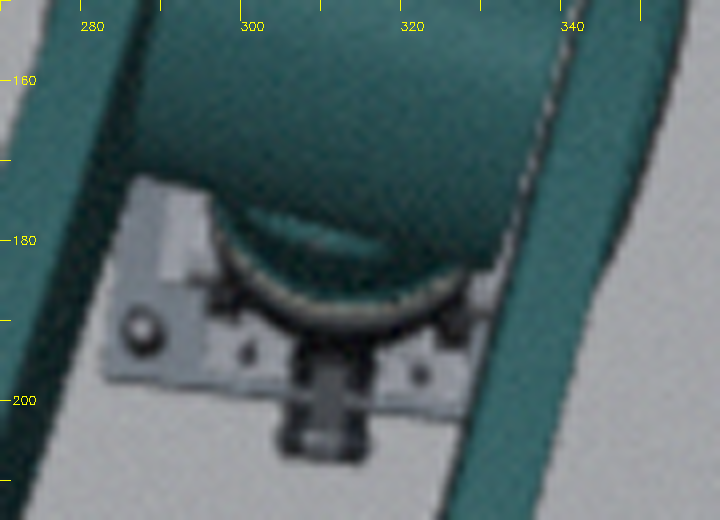

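View pics/b6r.png

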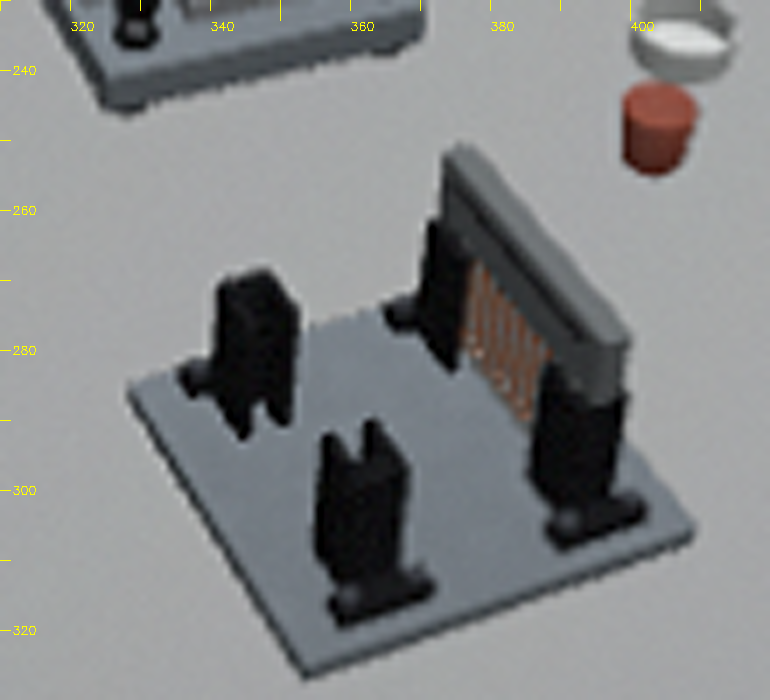

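servo_tool(plan=[[[0,-0.0004,0,-0.0008,0,0,0],[0,0,0,-0.0004,0,0,0],[0,0,0,0,0,0,0],[0,0,0,0,0,0,0],[0,0,0,0,0,0,0],[0,0,0,0,0,0,0],[0,0,0,0,0,0,0]]])

```text
time: 21.95
position: [0.548, -0.0926, 0.0828]
eef_rot: [-1.567, -0.0, -1.685]
contact_force: [-5.2, 2.8, 18.5]
opening: 0.0083
```

Run:
```python
from station import robot
s=robot.get_state(); print(s["time"],s["position"],s["contact_force"],s["eef_rot"])
print(robot.close_job())
```

```text
21.95 [ 0.54799205 -0.0926299   0.0827664 ] [-5.17768817  2.80269794 18.48569577] [-1.56662317e+00 -2.90699380e-04 -1.68528205e+00]
the job is handed in; nothing more can be done
None
```

The job is handed in at 21.95 s with both parts in place. The arm is still gripping the tall card and pressing it home. The hand-in gives no verdict, so these are my own checks.

- **Plate:** I lowered it over both pins until it touched the base, then let go. The picture after letting go shows a pin in each hole and the foot flat. I did not measure the seating height separately.
- **Card:** I took the tall card from the rack slot nearer the robot and pushed it down in small steps. The upward force on the tool followed the spring, from about 5 N to 9 N. The card then stopped at the height I expected for home, within about 0.2 mm. Pressing a little further raised the force to 18.5 N without moving the tool. The last side picture shows the head resting on the near guide. The far shoulder was hidden, so I judge it only from the stop.
- **Short card:** the last side picture shows it still in its rack slot.

**Disagreements:** a sideways force of about 5 N in −x remained during the final press, with about 4 mrad of tool tilt. The two cameras put the scene's absolute x position up to 3 mm apart. I therefore moved by distances between objects, and used the gripper force and the grip in the rack to settle the position.

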